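Hang the rinsed measuring cylinder on the drying rack

ROBOT

A 7-joint arm with a two-finger parallel gripper is mounted at the origin on the work surface. World frame = base frame: x ahead of the robot, y to its left, z up, the work surface at z = 0. Lengths are in m, angles in rad, forces in N, time in s.
With the tool pointing down it reaches from about 0.4 to 0.9 m from the base axis. Payload 5.6 kg.
Tool frame: the origin (TCP) lies midway between the tips of the shut fingers; the grasp point (between the pads) lies 19 mm behind it; z points along the fingers, y is the line along which they close (so a half turn about z gives the same grasp; the last joint's range is limited). The gripper opens to 92 mm and grips with 3 to 60 N. Pads are 20 mm wide; open, the fingers measure 128 mm over their backs; the gripper's body (75 mm by 189 mm) begins 69 mm behind the grasp point.
Start: joints at [-0.043, 0.468, -0.012, 1.603, 0.006, 1.071, -0.056], TCP at [0.65, -0, 0.215] pointing down, gripper open.
Joint ranges: [-2.53, 2.53], [-0.31, 2.02], [-1.57, 1.55], [0.28, 2.44], [-1.29, 4.43], [0.15, 1.84], [-2.92, 2.92]. Speed limits (rad/s): [2.57, 2.57, 3.14, 3.14, 3.14, 3.14, 3.14].

INTERFACE

Orientations are given as a 3x3 rotation matrix whose columns are the frame's x, y, z axes.
In Python, from plant import arm, snapshot, hand_in gives the robot as it stands.
- The arm moves only by the tool step_arm, never from a script. Its argument "steps" is a list of rows, each an object with "xyz": the shift along the tool's x, y, z in m, a list of three; "yaw": the turn about the tool's z in degrees; "hand": the closure in counts, from 0 (fully open) to 255 (shut). A call has 1 to 20 rows; each row is the pose to reach, as a shift and turn from the pose commanded when the call began, along the tool's axes at that moment; what a row does not reach only later rows make up. A row lasts 1/12 s, in which the tool goes at most 41.7 mm and 7.16 degrees, less where a joint would pass 70% of its speed; a pose out of reach is approached as far as the arm can. A call with a gripper value outside its range is refused whole. The fingers move at their own pace and stop on an object; the grip force is fixed at half the most. Time passes only in rows, so rows that repeat a pose let the fingers close. It gives the time, the measured TCP pose, the force, the opening and the grip force at its end, in the units of the state.
- arm.get_obs(): the state, without advancing time (a new reading comes with each control period).
- snapshot(name): name is "scene" or "side" or "wrist"; returns a dict with "frame" (384x512x3 uint8, red, green, blue), "range_z" (384x512 float32, m along the optical axis (not along the pixel's ray), 0 where there is no reading), "fx", "fy", "cx", "cy" (pixels), "pose" (4x4, takes a point from camera to world coordinates); the wrist camera has in their place "mount" (4x4, takes a point from camera to tool coordinates, whose origin is the TCP and whose axes are the flange's). Camera axes: x right, y down, z forward; pixel columns grow to the right and rows downward; lengths in m; the calibration is good to about 2 mm. A picture is of the moment at which its call begins: read the wrist's pose just before it.
- hand_in(): hands the job in; it is judged then, once.
The state is a dict: "time_s": time; "qpos": joint angles; "qvel": joint speeds; "effort": joint torques, N m; "ee_pos": TCP position; "tool_rot": TCP orientation; "ft_force": force on the tool from outside, world axes, zero at the start; "torque": the same for the moment, N m; "opening": finger opening in m; "grip_force": force on a finger pad.
Only numpy, scipy, OpenCV 4.12 (cv2) and the standard library are available. Lean on these libraries where they do the work, as an engineer would, in place of code of your own. Each camera call takes 0.05 s, during which the arm holds its last target. There are 200 camera calls.

TASK

Put the rinsed measuring cylinder up to dry: pull its stopper and leave the stopper in the grey dish with the caps, lay the cylinder on its side on the bench and let go so that you can take it the other way round, then hang it mouth down over the slim tall peg of the drying rack, all the way down on the peg's collar. Set things down rather than dropping or toppling them, and do not disturb the bottles hanging on the rack or the capped bottle on the bench.

Things in the scene. Friction and masses are not known exactly. Their poses are not given: they have to be found in the camera images.
- cyl_center (a point): Off-white plastic 50 ml measuring cylinder with dark graduation rings, about 0.11 kg, loose, at first standing with its stopper in. This point: on its axis half-way up, 102.5 mm from either end; z axis from foot to mouth. 205 mm long; tube 27 mm outside diameter, 22 mm bore, closed at the foot. Lying down it rests on foot and collar, axis about 24 mm above the bench here, mouth end 4 degrees lower.
- cyl_mouth (a point): Centre of the cylinder's mouth at the rim, on its axis, 102.5 mm from cyl_center; same axes. The last 10 mm at the mouth is a round collar of 34 mm outside diameter.
- cyl_foot (a point): Centre of the underside of the cylinder's foot; same axes as cyl_center. The foot is a hexagon 10 mm thick, 60 mm across flats and 69 mm across corners, one pair of flats facing the +x and -x axes, with a small cone above it up to 18 mm. It keeps the lying cylinder from rolling away; let go on a corner, it rocks onto the next flat.
- stopper_head (a point): White plastic stopper, 20 g, loose, at first sitting in the cylinder's mouth; it lifts straight out, 18 mm. This point is the middle of its round head, 38 mm in diameter and 18 mm high. Below the head is a tapered plug 18 mm long and 19 to 16 mm in diameter; its end is 27 mm below this point. z axis from plug to head.
- dish: Grey open dish for caps and stoppers, fixed, 170 mm along its x, 100 mm along its y, 22 mm high, walls and floor 3 mm. Origin at the centre of its underside. Two white screw caps (38 mm diameter, 16 mm high, loose) lie in its +x end, about 55 mm from its centre; the rest is free.
- peg_seat (a point): Centre of the top of the slim peg's collar (44 mm diameter), where the hung cylinder's rim comes to rest; 18 mm above the bench. The slim peg is the tall thin one of the rack's three: white plastic, 12 mm diameter, 120 mm above its collar, round tip, fixed, upright. Which of the rack's three places it has varies.
- peg_tip (a point): The top of the slim peg, 120 mm straight above peg_seat.
- rack: White drying rack, fixed: a drip tray 314 mm along its x, 108 mm along its y, rim 20 mm high, deck 12 mm high, origin at the centre of its underside. Three pegs stand in a row along its x, at -98, 0 and +98 mm: the slim one and two stout ones (22 mm diameter, 50 mm above their collars) that carry the hung bottles.
- hung_bottle_a: Off-white wide-mouth sample bottle with a red band, hanging mouth down on a stout peg of the rack; 50 mm diameter, 96 mm tall, its top 114 mm above the bench; loose, not to be disturbed. Origin at the centre of its mouth (its lower end), z up.
- hung_bottle_b: A second bottle like hung_bottle_a on the other stout peg.
- capped_bottle: Off-white sample bottle with a red band and white screw cap standing upright on the bench at the far side; 50 mm diameter, 98 mm tall; loose, not to be disturbed. Origin at the centre of its underside.
Things that resemble listed ones, but are neither listed nor needed, are in the scene too. Leave any orange or red look-alike of the part that bears stopper_head alone. What is shaped like the part that bears cyl_center but red is not meant.

How it is judged:
By the outcome, as a careful person would: the job done as asked, in the order asked, and still so for the second after the job is handed in, with the robot touching nothing.
It also fails if it takes over 72 s, if anything falls off the work surface, if the arm or the gripper's body presses on something with over 40 N, if the wrist force passes 120 N, or if a joint passes its speed limit or range.

## Working session

There is one attempt and no reset: what is moved stays moved. The work goes in short steps, Python scripts to look and compute and a tool call to move; the robot and the scene stay as the last step left them, time stands still between calls to the robot, and variables do not carry over. Pictures are saved under pics/ and viewed, at most 10 in all, crops included, and the job is handed in when it is done.

Besides the shell and the picture viewer there is one more tool, called as a command line: name --argument value ..., lists and objects as JSON in quotes. step_arm: Moves the arm, as the interface text tells. Its arguments: {"type":"object","properties":{"steps":{"type":"array"}},"required":["steps"]}

```bash
ls; mkdir -p pics
python3 - <<'E'
from plant import arm, snapshot
import cv2, numpy as np
o=arm.get_obs(); print(o['time_s'],o['ee_pos'],o['tool_rot'],o['opening'],o['ft_force'])
for n in ("scene","side"):
    s=snapshot(n); np.savez('pics/'+n+'0.npz',**s)
    cv2.imwrite(f'pics/{n}0.png',cv2.resize(s['frame'][:,:,::-1],(800,600),interpolation=cv2.INTER_CUBIC))
    print(n,s['fx'],s['cx'],s['cy'],s['pose'])
E
```

```text
pics
0.0 [ 6.49430401e-01 -5.06136111e-05  2.13649116e-01] [[ 5.41368526e-05  9.99998481e-01 -1.74190631e-03]
 [ 9.99999993e-01 -5.43173720e-05 -1.03586094e-04]
 [-1.03680553e-04 -1.74190069e-03 -9.99998478e-01]] 0.09177997635665947 [0.47400744 0.63720758 0.58056768]
scene 436.14436622309603 252.01475898327755 181.49223280177196 [[ 0.71423108  0.50417684 -0.48546851  1.10187714]
 [ 0.69988603 -0.50873876  0.50134262 -0.62652092]
 [ 0.00578869 -0.69784711 -0.71622336  0.96464688]
 [ 0.          0.          0.          1.        ]]
side 460.7286597816497 258.42667033024156 191.84686343208918 [[ 0.78900088 -0.44290867  0.42580456  0.13086344]
 [-0.61413621 -0.54854619  0.56739211 -0.63010995]
 [-0.01772942 -0.70917487 -0.70480967  0.81903192]
 [ 0.          0.          0.          1.        ]]
```

View pics/scene0.png

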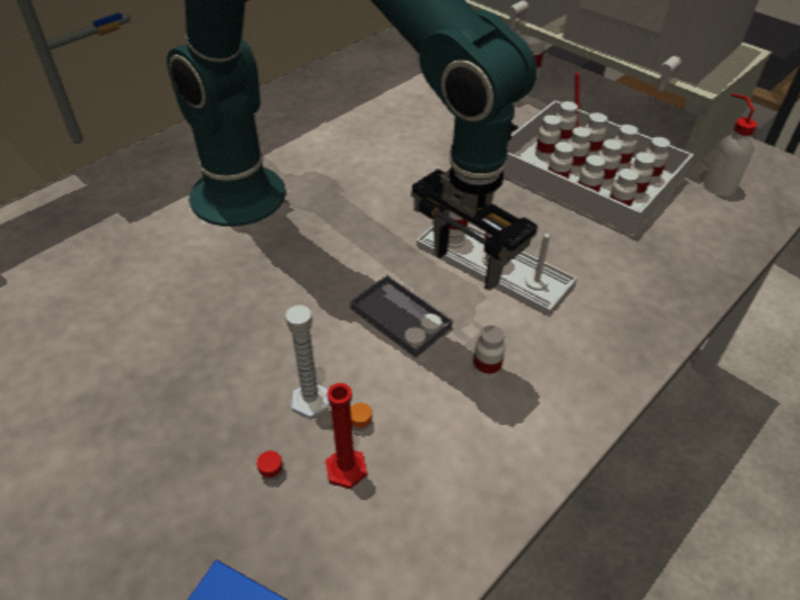

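View pics/side0.png

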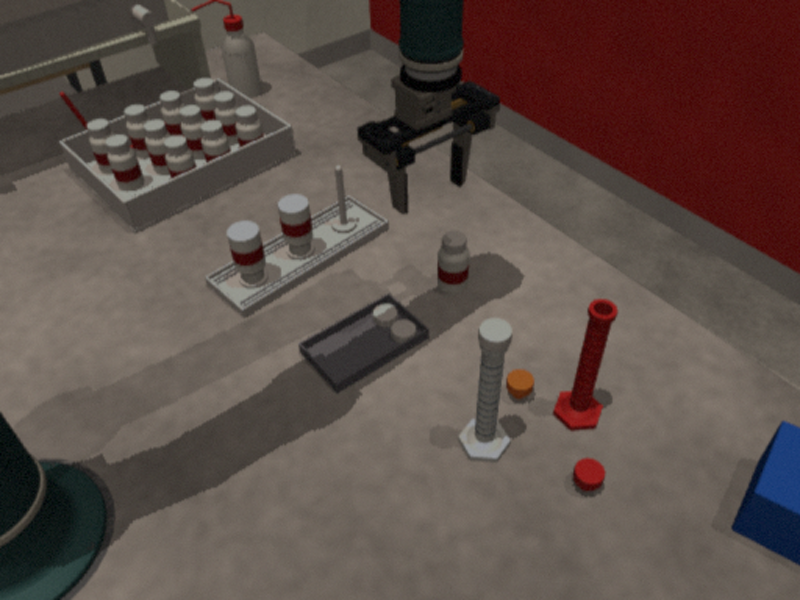

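The scene view shows the white cylinder with its stopper at about (299,315), foot (311,402), peg tip (546,236) and dish (402,315). In the side view the stopper is at (495,333), foot (485,440), peg tip (339,168) and dish (365,342). Next I intersect these pixel rays with the known heights.

```bash
cat > h.py <<'E'
import numpy as np
def ray(s,u,v,sc=800/512):
    u,v=(u+.5)/sc-.5,(v+.5)/sc-.5
    P=s['pose'];d=P[:3,:3]@np.array([(u-s['cx'])/s['fx'],(v-s['cy'])/s['fy'],1]);return P[:3,3],d
def atz(s,u,v,z,sc=800/512):
    p,d=ray(s,u,v,sc);return (p+d*(z-p[2])/d[2])
E
python3 - <<'E'
from h import *
S={n:dict(np.load(f'pics/{n}0.npz')) for n in('scene','side')}
pts={'stop top':(.223,(299,314),(495,328)),'foot':(.005,(311,403),(485,441)),'pegtip':(.135,(546,238),(339,171)),'collar':(.018,(538,284),(344,226)),
'bottleAtop':(.114,None,(244,232)),'bottleBtop':(.114,None,(294,204)),
'd1':(.022,(388,278),(301,347)),'d2':(.022,(452,322),(388,297)),'d3':(.022,(418,353),(428,331)),'d4':(.022,(351,307),(338,387)),
'capA':(.019,(432,320),(385,314)),'capB':(.019,(415,336),(403,329)),
'capped':(.098,(491,332),(453,240)),'orange':(.018,(361,411),(520,380)),'redcyltop':(.205,(340,390),(602,309)),'redfoot':(.005,(346,468),(578,410)),'redst':(.018,(269,460),(589,470)),'rackcorner':(.02,(575,276),(388,228)),'rc2':(.02,(550,309),(344,201)),'rc3':(.02,None,(245,308)),'rc4':(.02,None,(209,275))}
for k,(z,a,b) in pts.items():
    print(k,*(np.round(atz(S[n],*p,z),4)[:2] if p else None for n,p in(('scene',a),('side',b))))
E
```

```text
stop top [ 0.5438 -0.2485] [ 0.5433 -0.25  ]
foot [ 0.5478 -0.2523] [ 0.5426 -0.2538]
pegtip [0.6546 0.2325] [0.646  0.2263]
collar [0.6591 0.2327] [0.6462 0.2277]
bottleAtop None [0.4559 0.2106]
bottleBtop None [0.5536 0.2223]
d1 [0.4434 0.0364] [0.4332 0.0296]
d2 [0.6067 0.0384] [0.5968 0.0328]
d3 [ 0.6116 -0.0583] [ 0.5998 -0.0632]
d4 [ 0.448  -0.0664] [ 0.4339 -0.0668]
capA [0.5757 0.0182] [0.5724 0.0083]
capB [ 0.5796 -0.0318] [ 0.5747 -0.0342]
capped [0.7072 0.0138] [0.7064 0.0068]
orange [ 0.6255 -0.2101] [ 0.6439 -0.215 ]
redcyltop [ 0.6752 -0.2891] [ 0.6754 -0.2954]
redfoot [ 0.6782 -0.2931] [ 0.6774 -0.2963]
redst [ 0.5891 -0.3719] [ 0.6095 -0.3742]
rackcorner [0.6986 0.3   ] [0.7017 0.1721]
rc2 [0.7149 0.1933] [0.6861 0.2855]
rc3 None [0.4088 0.1557]
rc4 None [0.3999 0.2607]
```

Run:
```python
from h import *
import cv2
S={n:dict(np.load(f'pics/{n}0.npz')) for n in('scene','side')}
out=[]
for n,(u,v) in(('scene',(311,403)),('side',(485,441))):
    s=S[n]; u=int(u*.64);v=int(v*.64)
    c=s['frame'][v-22:v+23,u-22:u+23,::-1]; out.append(cv2.resize(c,(396,396),interpolation=cv2.INTER_CUBIC))
    vv,uu=np.mgrid[v-22:v+23,u-22:u+23]; 
    z=s['range_z'][vv,uu]; cam=np.stack([(uu-s['cx'])/s['fx']*z,(vv-s['cy'])/s['fy']*z,z],-1)
    W=cam@s['pose'][:3,:3].T+s['pose'][:3,3]
    m=(W[...,2]>.006)&(W[...,2]<.014)&(np.hypot(W[...,0]-.544,W[...,1]+.252)<.05)
    p=W[m][:,:2]; hull=cv2.convexHull(p.astype(np.float32))[:,0]
    print(n,m.sum(),p.mean(0)); 
    best=[]
    for a in range(0,60,3):
        t=np.radians(a+np.arange(3)*60); d=np.stack([np.cos(t),np.sin(t)],1)@hull.T
        best.append((round(float(np.ptp(d,axis=1).max()),4),a,))
    print(sorted(best)[:6])
    # top surface silhouette via white colour on z=.01 plane
    g=s['frame'][vv,uu].astype(int).min(-1)
    print(np.percentile(g,[10,50,90]))
cv2.imwrite('pics/foot.png',np.hstack(out))
```

```text
scene 212 [ 0.54991935 -0.25414874]
[(0.075, 45), (0.0754, 48), (0.0758, 42), (0.0762, 27), (0.0763, 39), (0.0765, 30)]
[ 10. 112. 133.]
side 352 [ 0.53616009 -0.2571389 ]
[(0.062, 45), (0.0621, 48), (0.0632, 42), (0.0633, 51), (0.0645, 54), (0.0646, 39)]
[ 64.  97. 141.]
```

View pics/foot.png

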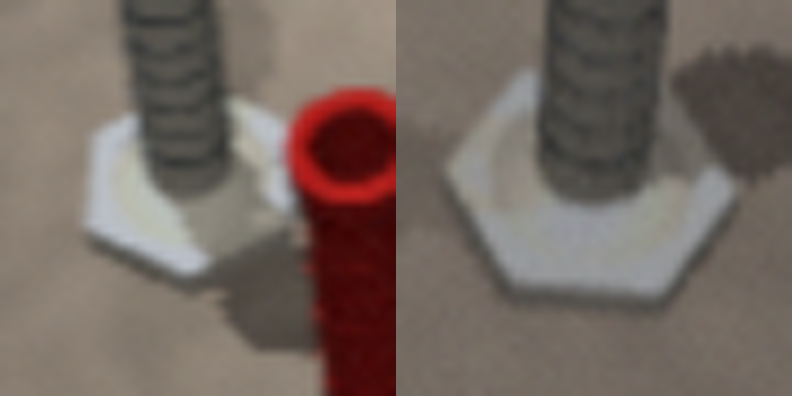

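The images put the cylinder at (0.5435, -0.25), the peg near (0.649, 0.229) and the dish centre near (0.52, -0.015). The foot's flat normals lie at about 47° mod 60. I'll go for the stopper first.

step_arm --steps '[{"xyz": [0,0,-0.035],"yaw": 0,"hand": 0},{"xyz": [-0.04,-0.017,-0.035],"yaw": 0,"hand": 0},{"xyz": [-0.08,-0.034,-0.035],"yaw": 0,"hand": 0},{"xyz": [-0.115,-0.049,-0.035],"yaw": 0,"hand": 0},{"xyz": [-0.15,-0.064,-0.035],"yaw": 0,"hand": 0},{"xyz": [-0.185,-0.079,-0.035],"yaw": 0,"hand": 0},{"xyz": [-0.22,-0.094,-0.035],"yaw": 0,"hand": 0},{"xyz": [-0.24,-0.102,-0.035],"yaw": 0,"hand": 0},{"xyz": [-0.25,-0.1065,-0.035],"yaw": 0,"hand": 0},{"xyz": [-0.25,-0.1065,-0.035],"yaw": 0,"hand": 0},{"xyz": [-0.25,-0.1065,-0.035],"yaw": 0,"hand": 0},{"xyz": [-0.25,-0.1065,-0.035],"yaw": 0,"hand": 0}]'

```text
time_s: 1.1
ee_pos: [0.5446, -0.2475, 0.2493]
tool_rot: [[-0.003, 1.0, 0.0], [1.0, 0.003, 0.001], [0.001, 0.0, -1.0]]
ft_force: [0.3, 0.7, -0.5]
opening: 0.092
grip_force: 0.0
```

Run:
```python
from plant import arm, snapshot
import cv2, numpy as np
o=arm.get_obs(); print(o['time_s'],o['ee_pos'].round(4),o['tool_rot'].round(4).tolist(),o['ft_force'])
s=snapshot('wrist'); np.savez('pics/w1.npz',**s)
cv2.imwrite('pics/w1.png',cv2.resize(s['frame'][:,:,::-1],(800,600)))
print(s['mount'].round(4).tolist(),s['fx'],s['cx'],s['cy'])
```

```text
1.1 [ 0.5446 -0.2475  0.2493] [[-0.0033, 1.0, 0.0001], [1.0, 0.0033, 0.0013], [0.0013, 0.0001, -1.0]] [ 0.33497195  0.72001979 -0.50035822]
[[0.0005, -0.9617, -0.2742, 0.0781], [1.0, 0.0002, 0.0015, -0.0004], [-0.0014, -0.2742, 0.9617, -0.1689], [0.0, 0.0, 0.0, 1.0]] 277.0645292788373 257.2093396708034 191.44565007342922
```

View pics/w1.png

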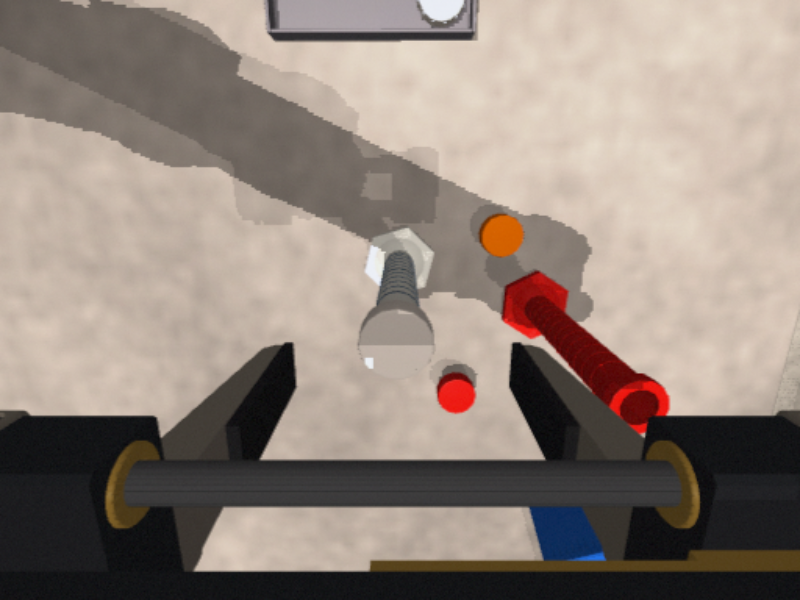

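The stopper is at about (0.542, -0.247), 2-3 mm from the TCP axis. I'll descend, grip and lift it.

step_arm --steps '[{"xyz": [0.001,-0.002,0.015],"yaw": 0,"hand": 0},{"xyz": [0.001,-0.002,0.035],"yaw": 0,"hand": 60},{"xyz": [0.001,-0.002,0.05],"yaw": 0,"hand": 80},{"xyz": [0.001,-0.002,0.05],"yaw": 0,"hand": 80},{"xyz": [0.001,-0.002,0.05],"yaw": 0,"hand": 255},{"xyz": [0.001,-0.002,0.05],"yaw": 0,"hand": 255},{"xyz": [0.001,-0.002,0.05],"yaw": 0,"hand": 255},{"xyz": [0.001,-0.002,0.05],"yaw": 0,"hand": 255},{"xyz": [0.001,-0.002,0.05],"yaw": 0,"hand": 255},{"xyz": [0.001,-0.002,0.05],"yaw": 0,"hand": 255}]'

```text
time_s: 1.98
ee_pos: [0.5418, -0.2492, 0.2003]
tool_rot: [[0.0, 1.0, 0.001], [1.0, -0.0, -0.0], [-0.0, 0.001, -1.0]]
ft_force: [0.4, -0.5, 2.4]
opening: 0.0374
grip_force: 30.0
```

step_arm --steps '[{"xyz": [0,0,-0.008],"yaw": 0,"hand": 255},{"xyz": [0,0,-0.018],"yaw": 0,"hand": 255},{"xyz": [0,0,-0.03],"yaw": 0,"hand": 255},{"xyz": [0,0,-0.05],"yaw": 0,"hand": 255},{"xyz": [0.03,-0.006,-0.05],"yaw": 0,"hand": 255},{"xyz": [0.07,-0.013,-0.05],"yaw": 0,"hand": 255},{"xyz": [0.11,-0.02,-0.04],"yaw": 0,"hand": 255},{"xyz": [0.15,-0.027,-0.01],"yaw": 0,"hand": 255},{"xyz": [0.185,-0.035,0.02],"yaw": 0,"hand": 255},{"xyz": [0.215,-0.042,0.05],"yaw": 0,"hand": 255},{"xyz": [0.23,-0.045,0.08],"yaw": 0,"hand": 255},{"xyz": [0.234,-0.045,0.1],"yaw": 0,"hand": 255},{"xyz": [0.234,-0.045,0.11],"yaw": 0,"hand": 255},{"xyz": [0.234,-0.045,0.11],"yaw": 0,"hand": 255},{"xyz": [0.234,-0.045,0.11],"yaw": 0,"hand": 255}]'

```text
time_s: 3.23
ee_pos: [0.4976, -0.0162, 0.0906]
tool_rot: [[0.002, 1.0, 0.001], [1.0, -0.002, -0.001], [-0.001, 0.001, -1.0]]
ft_force: [0.2, 0.5, -0.0]
opening: 0.0373
grip_force: 30.0
```

Run:
```python
from plant import arm, snapshot
import cv2, numpy as np
s=snapshot('side'); 
a=cv2.resize(s['frame'][170:320,170:340,::-1],(680,600),interpolation=cv2.INTER_CUBIC)
cv2.imwrite('pics/s2.png',a)
```

```text
(no output)
```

View pics/s2.png

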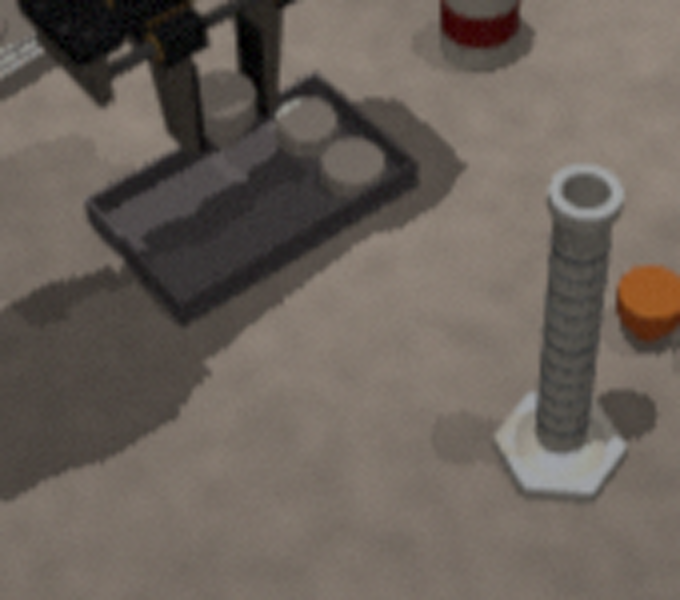

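The stopper is held over the dish's free part, and the cylinder is still standing at (580,330) in the crop. Lowering now.

step_arm --steps '[{"xyz": [0,0,0.03],"yaw": 0,"hand": 255},{"xyz": [0,0,0.055],"yaw": 0,"hand": 255},{"xyz": [0,0,0.065],"yaw": 0,"hand": 255},{"xyz": [0,0,0.07],"yaw": 0,"hand": 255},{"xyz": [0,0,0.073],"yaw": 0,"hand": 255},{"xyz": [0,0,0.0745],"yaw": 0,"hand": 255},{"xyz": [0,0,0.0745],"yaw": 0,"hand": 255},{"xyz": [0,0,0.0745],"yaw": 0,"hand": 255}]'

```text
time_s: 3.95
ee_pos: [0.4976, -0.0151, 0.0162]
tool_rot: [[0.0, 1.0, 0.002], [1.0, -0.0, -0.0], [-0.0, 0.002, -1.0]]
ft_force: [0.5, -1.0, 2.0]
opening: 0.0369
grip_force: 30.0
```

step_arm --steps '[{"xyz": [0,0,0.001],"yaw": 0,"hand": 255},{"xyz": [0,0,0.001],"yaw": 0,"hand": 145},{"xyz": [0,0,0.001],"yaw": 0,"hand": 130},{"xyz": [0,0,0.001],"yaw": 0,"hand": 115},{"xyz": [0,0,0.001],"yaw": 0,"hand": 115},{"xyz": [0,0,0.001],"yaw": 0,"hand": 115},{"xyz": [0,0,-0.015],"yaw": 0,"hand": 115},{"xyz": [0,0,-0.045],"yaw": 0,"hand": 115},{"xyz": [0,0,-0.085],"yaw": 0,"hand": 115},{"xyz": [0,0,-0.125],"yaw": 0,"hand": 115},{"xyz": [0,0,-0.165],"yaw": 0,"hand": 100},{"xyz": [0,0,-0.205],"yaw": 0,"hand": 100},{"xyz": [-0.03,0.006,-0.214],"yaw": 6,"hand": 100},{"xyz": [-0.06,0.012,-0.214],"yaw": 12,"hand": 100},{"xyz": [-0.09,0.018,-0.214],"yaw": 18,"hand": 100},{"xyz": [-0.12,0.024,-0.214],"yaw": 24,"hand": 100},{"xyz": [-0.15,0.03,-0.214],"yaw": 30,"hand": 100},{"xyz": [-0.16,0.032,-0.214],"yaw": 36,"hand": 100},{"xyz": [-0.16,0.032,-0.214],"yaw": 40,"hand": 100},{"xyz": [-0.16,0.032,-0.214],"yaw": 40,"hand": 100}]'

```text
time_s: 5.62
ee_pos: [0.5282, -0.1761, 0.2286]
tool_rot: [[0.646, 0.764, -0.001], [0.764, -0.646, -0.0], [-0.001, -0.0, -1.0]]
ft_force: [0.4, 0.4, 0.5]
opening: 0.0559
grip_force: 0.0
```

```bash
cat >> h.py <<'E'
def wcam(o,s):
    T=np.eye(4);T[:3,:3]=o['tool_rot'];T[:3,3]=o['ee_pos'];s['pose']=T@s['mount'];return s
def cloud(s):
    z=s['range_z'];vv,uu=np.mgrid[:384,:512]
    c=np.stack([(uu-s['cx'])/s['fx']*z,(vv-s['cy'])/s['fy']*z,z],-1)
    W=c@s['pose'][:3,:3].T+s['pose'][:3,3];W[z==0]=np.nan;return W
E
python3 - <<'E'
from plant import arm, snapshot
from h import *
import cv2
o=arm.get_obs(); print(o['time_s'],o['ee_pos'].round(4),o['tool_rot'].round(3).tolist())
w=wcam(o,snapshot('wrist')); np.savez('pics/w3.npz',**w)
W=cloud(w)
def hexfit(W,tag,c=(.543,-.249)):
    p=W[(np.abs(W[...,2]-.009)<.005)&(np.hypot(W[...,0]-c[0],W[...,1]-c[1])<.042)][:,:2]
    if len(p)<30: print(tag,len(p));return
    r=[]
    for a in range(0,60,2):
        for cx in np.arange(-.008,.009,.002):
            for cy in np.arange(-.008,.009,.002):
                t=np.radians(a+np.arange(6)*60);d=((p-c-[cx,cy])@np.stack([np.cos(t),np.sin(t)])).max(0)
                r.append((np.abs(d-.03).sum(),a,cx+c[0],cy+c[1]))
    r.sort();print(tag,len(p),[tuple(np.round(x,4)) for x in r[:4]])
hexfit(W,'wrist')
m=(np.abs(W[...,2]-.205)<.006)&(np.hypot(W[...,0]-.543,W[...,1]+.249)<.04)
if m.any(): print('rim',np.nanmin(W[m],0),np.nanmax(W[m],0))
for n in('side','scene'):
    s=snapshot(n); np.savez(f'pics/{n}3.npz',**s); hexfit(cloud(s),n)
a=cv2.resize(w['frame'][:,:,::-1],(512,384))
b=cv2.resize(np.load('pics/side3.npz')['frame'][150:260,150:300,::-1],(512,375))
cv2.imwrite('pics/w3.png',cv2.resize(np.vstack([a,b]),(400,593)))
E
```

```text
5.6167 [ 0.5282 -0.1761  0.2286] [[0.646, 0.764, -0.001], [0.764, -0.646, -0.0], [-0.001, -0.0, -1.0]]
wrist 795 [(np.float64(0.0036), np.float64(48.0), np.float64(0.543), np.float64(-0.249)), (np.float64(0.004), np.float64(50.0), np.float64(0.543), np.float64(-0.249)), (np.float64(0.0041), np.float64(46.0), np.float64(0.541), np.float64(-0.249)), (np.float64(0.0041), np.float64(46.0), np.float64(0.543), np.float64(-0.249))]
side 373 [(np.float64(0.0229), np.float64(52.0), np.float64(0.543), np.float64(-0.251)), (np.float64(0.0229), np.float64(52.0), np.float64(0.545), np.float64(-0.251)), (np.float64(0.0229), np.float64(52.0), np.float64(0.541), np.float64(-0.253)), (np.float64(0.0229), np.float64(52.0), np.float64(0.543), np.float64(-0.249))]
scene 241 [(np.float64(0.0191), np.float64(34.0), np.float64(0.543), np.float64(-0.251)), (np.float64(0.0191), np.float64(34.0), np.float64(0.545), np.float64(-0.251)), (np.float64(0.0191), np.float64(34.0), np.float64(0.545), np.float64(-0.249)), (np.float64(0.0191), np.float64(34.0), np.float64(0.545), np.float64(-0.247))]
```

View pics/w3.png

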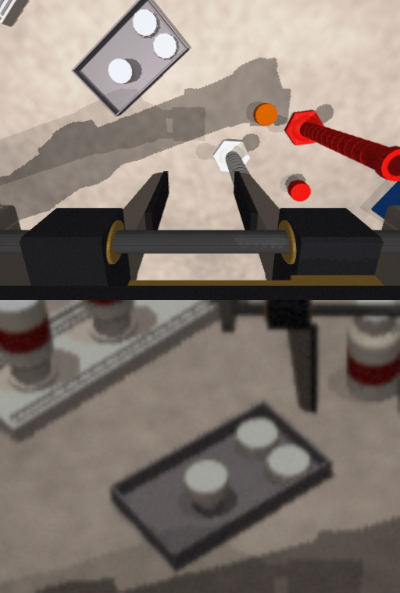

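The stopper stands in the dish. The foot's flat normal is at 48° and the cylinder is at (0.543, -0.249), so I'll grip the collar.

step_arm --steps '[{"xyz": [-0.02,0.025,0],"yaw": 1,"hand": 100},{"xyz": [-0.04,0.05,0],"yaw": 2,"hand": 100},{"xyz": [-0.046,0.058,0],"yaw": 2,"hand": 100},{"xyz": [-0.046,0.058,0],"yaw": 2,"hand": 100},{"xyz": [-0.046,0.058,0],"yaw": 2,"hand": 100},{"xyz": [-0.046,0.058,0.015],"yaw": 2,"hand": 100},{"xyz": [-0.046,0.058,0.03],"yaw": 2,"hand": 100},{"xyz": [-0.046,0.058,0.041],"yaw": 2,"hand": 100},{"xyz": [-0.046,0.058,0.041],"yaw": 2,"hand": 100},{"xyz": [-0.046,0.058,0.041],"yaw": 2,"hand": 130},{"xyz": [-0.046,0.058,0.041],"yaw": 2,"hand": 150},{"xyz": [-0.046,0.058,0.041],"yaw": 2,"hand": 255},{"xyz": [-0.046,0.058,0.041],"yaw": 2,"hand": 255},{"xyz": [-0.046,0.058,0.041],"yaw": 2,"hand": 255},{"xyz": [-0.046,0.058,0.041],"yaw": 2,"hand": 255}]'

```text
time_s: 7.02
ee_pos: [0.5438, -0.2477, 0.189]
tool_rot: [[0.669, 0.743, 0.001], [0.743, -0.669, -0.0], [0.001, 0.001, -1.0]]
ft_force: [-0.2, 0.8, 4.0]
opening: 0.0339
grip_force: 30.0
```

```bash
python3 -c "
import numpy as np
for t in np.r_[5:95:5,94]:
    c,s=np.cos(np.radians(t)),np.sin(np.radians(t)); print(t, round(-(-30*c+200*s+30)/1000,4), round((200-200*c-30*s)/1000,4))"
```

```text
5 -0.0175 -0.0019
10 -0.0352 -0.0022
15 -0.0528 -0.0009
20 -0.0702 0.0018
25 -0.0873 0.0061
30 -0.104 0.0118
35 -0.1201 0.019
40 -0.1356 0.0275
45 -0.1502 0.0374
50 -0.1639 0.0485
55 -0.1766 0.0607
60 -0.1882 0.074
65 -0.1986 0.0883
70 -0.2077 0.1034
75 -0.2154 0.1193
80 -0.2218 0.1357
85 -0.2266 0.1527
90 -0.23 0.17
94 -0.2316 0.184
```

step_arm --steps '[{"xyz": [-0.009,0,-0.001],"yaw": 0,"hand": 255},{"xyz": [-0.0175,0,-0.0015],"yaw": 0,"hand": 255},{"xyz": [-0.0265,0,-0.0015],"yaw": 0,"hand": 255},{"xyz": [-0.035,0,-0.0015],"yaw": 0,"hand": 255},{"xyz": [-0.044,0,-0.001],"yaw": 0,"hand": 255},{"xyz": [-0.053,0,0],"yaw": 0,"hand": 255},{"xyz": [-0.0615,0,0.0015],"yaw": 0,"hand": 255},{"xyz": [-0.07,0,0.003],"yaw": 0,"hand": 255},{"xyz": [-0.079,0,0.005],"yaw": 0,"hand": 255},{"xyz": [-0.0875,0,0.007],"yaw": 0,"hand": 255},{"xyz": [-0.096,0,0.01],"yaw": 0,"hand": 255},{"xyz": [-0.104,0,0.013],"yaw": 0,"hand": 255},{"xyz": [-0.104,0,0.013],"yaw": 0,"hand": 255}]'

```text
time_s: 8.1
ee_pos: [0.4718, -0.3275, 0.175]
tool_rot: [[0.672, 0.741, -0.001], [0.741, -0.672, -0.002], [-0.002, 0.001, -1.0]]
ft_force: [-0.2, -2.0, 5.7]
opening: 0.0339
grip_force: 30.0
```

Run:
```python
from plant import arm, snapshot
import cv2, numpy as np
o=arm.get_obs(); print(o['ee_pos'],o['ft_force'],o['torque'])
a=[cv2.resize(snapshot(n)['frame'][170:340,x:x+160,::-1],(400,425),interpolation=cv2.INTER_CUBIC) for n,x in(('side',230),('scene',100))]
cv2.imwrite('pics/t4.png',np.hstack(a))
```

```text
[ 0.47180393 -0.32749359  0.17497527] [-0.2305736  -2.01825237  5.66945743] [-0.52535417 -0.05338872 -0.02837058]
```

View pics/t4.png

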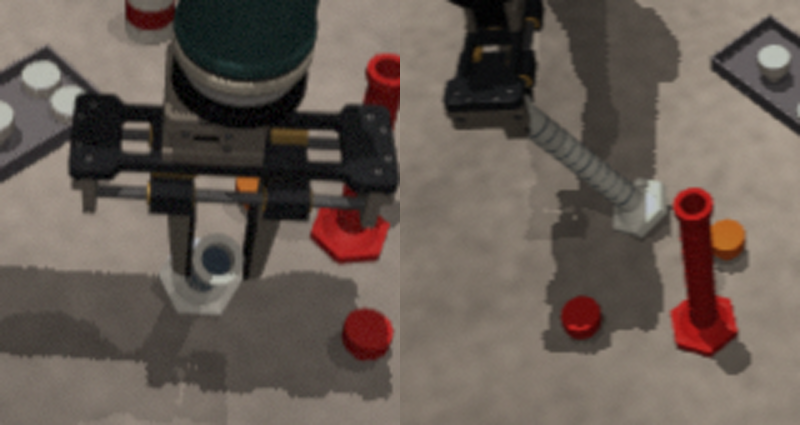

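The collar is pivoting in the pads as planned: about 30° of tilt with the foot edge in place. Continuing the arc.

step_arm --steps '[{"xyz": [-0.016,0,0.007],"yaw": 0,"hand": 255},{"xyz": [-0.0315,0,0.0155],"yaw": 0,"hand": 255},{"xyz": [-0.039,0,0.0205],"yaw": 0,"hand": 255},{"xyz": [-0.046,0,0.0255],"yaw": 0,"hand": 255},{"xyz": [-0.053,0,0.031],"yaw": 0,"hand": 255},{"xyz": [-0.06,0,0.0365],"yaw": 0,"hand": 255},{"xyz": [-0.0665,0,0.0425],"yaw": 0,"hand": 255},{"xyz": [-0.0725,0,0.0485],"yaw": 0,"hand": 255},{"xyz": [-0.0785,0,0.055],"yaw": 0,"hand": 255},{"xyz": [-0.084,0,0.062],"yaw": 0,"hand": 255},{"xyz": [-0.0895,0,0.069],"yaw": 0,"hand": 255},{"xyz": [-0.0945,0,0.0765],"yaw": 0,"hand": 255},{"xyz": [-0.104,0,0.0915],"yaw": 0,"hand": 255},{"xyz": [-0.1115,0,0.1075],"yaw": 0,"hand": 255},{"xyz": [-0.118,0,0.1235],"yaw": 0,"hand": 255},{"xyz": [-0.1225,0,0.1405],"yaw": 0,"hand": 255},{"xyz": [-0.1245,0,0.15],"yaw": 0,"hand": 255},{"xyz": [-0.126,0,0.158],"yaw": 0,"hand": 255},{"xyz": [-0.127,0,0.164],"yaw": 0,"hand": 255},{"xyz": [-0.1275,0,0.168],"yaw": 0,"hand": 255}]'

```text
time_s: 9.87
ee_pos: [0.3885, -0.4191, 0.0064]
tool_rot: [[0.669, 0.743, -0.0], [0.743, -0.669, 0.001], [0.0, -0.001, -1.0]]
ft_force: [-0.5, -0.8, 1.3]
opening: 0.0336
grip_force: 30.0
```

step_arm --steps '[{"xyz": [0,0,0.001],"yaw": 0,"hand": 255},{"xyz": [0,0,0.002],"yaw": 0,"hand": 255},{"xyz": [0,0,0.002],"yaw": 0,"hand": 255}]'

```text
time_s: 10.12
ee_pos: [0.3885, -0.4192, 0.006]
tool_rot: [[0.669, 0.743, -0.0], [0.743, -0.669, 0.001], [0.0, -0.001, -1.0]]
ft_force: [-2.1, 1.7, 6.0]
opening: 0.0342
grip_force: 30.0
```

Run:
```python
from plant import arm, snapshot
import cv2, numpy as np
a=[cv2.resize(snapshot(n)['frame'][170:340,x:x+160,::-1],(400,425),interpolation=cv2.INTER_CUBIC) for n,x in(('side',200),('scene',80))]
cv2.imwrite('pics/t5.png',np.hstack(a))
```

```text
(no output)
```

View pics/t5.png

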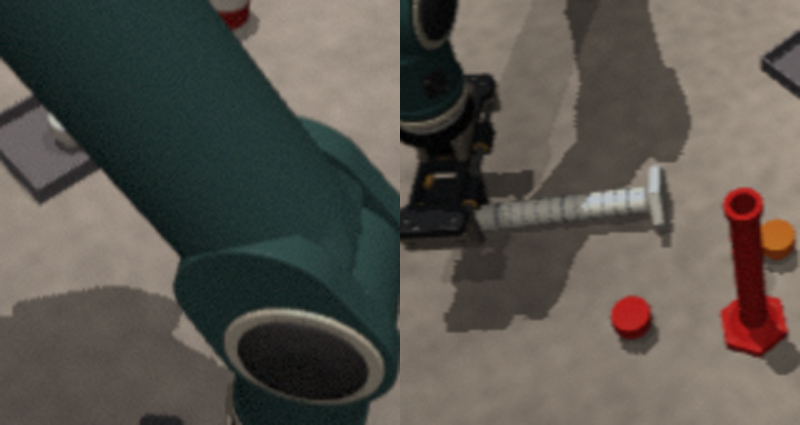

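The cylinder lies on its side. I'll let go, rise and measure it from above.

step_arm --steps '[{"xyz": [0,0,-0.001],"yaw": 0,"hand": 150},{"xyz": [0,0,-0.001],"yaw": 0,"hand": 130},{"xyz": [0,0,-0.001],"yaw": 0,"hand": 110},{"xyz": [0,0,-0.001],"yaw": 0,"hand": 100},{"xyz": [0,0,-0.015],"yaw": 0,"hand": 100},{"xyz": [0,0,-0.045],"yaw": 0,"hand": 80},{"xyz": [0,0,-0.085],"yaw": 0,"hand": 0},{"xyz": [0,0,-0.125],"yaw": 0,"hand": 0},{"xyz": [0.03,0,-0.155],"yaw": 0,"hand": 0},{"xyz": [0.06,0,-0.175],"yaw": 0,"hand": 0},{"xyz": [0.095,0,-0.185],"yaw": 0,"hand": 0},{"xyz": [0.12,0,-0.185],"yaw": 0,"hand": 0},{"xyz": [0.12,0,-0.185],"yaw": 0,"hand": 0},{"xyz": [0.12,0,-0.185],"yaw": 0,"hand": 0},{"xyz": [0.12,0,-0.185],"yaw": 0,"hand": 0}]'

```text
time_s: 11.47
ee_pos: [0.4679, -0.331, 0.1897]
tool_rot: [[0.67, 0.743, -0.001], [0.743, -0.67, -0.0], [-0.001, -0.001, -1.0]]
ft_force: [-0.5, -0.7, -0.0]
opening: 0.0922
grip_force: 0.0
```

Run:
```python
from plant import arm, snapshot
from h import *
import cv2
o=arm.get_obs(); print(o['time_s'],o['ee_pos'].round(4),o['tool_rot'].round(3).tolist(),o['opening'])
w=wcam(o,snapshot('wrist')); np.savez('pics/w6.npz',**w)
W=cloud(w); R=o['tool_rot']; L=(W-o['ee_pos'])@R   # tool coords
z=W[...,2]; m=(z>.008)&(z<.09)&(np.hypot(W[...,0]-.46,W[...,1]+.34)<.16)
n,lab,st,_=cv2.connectedComponentsWithStats(m.astype(np.uint8))
k=1+np.argmax(st[1:,4]); p=L[lab==k]; zz=z[lab==k]
print(st[1:,4],'tool x',np.percentile(p[:,0],[0,1,99,100]),'y',np.percentile(p[:,1],[0,1,99,100]))
c=cv2.fitLine(p[(zz<.05)][:,:2].astype(np.float32),cv2.DIST_HUBER,0,.01,.01).ravel(); print('axis line (tool)',c)
for x0 in np.arange(-.14,.12,.02):
    q=(abs(p[:,0]-x0)<.01)
    if q.any(): print(round(x0,2),q.sum(),'y',p[q,1].min().round(4),p[q,1].max().round(4),'z',zz[q].max().round(4))
f=zz>.045; print('foot',p[f].min(0),p[f].max(0),p[f].mean(0))
cv2.imwrite('pics/w6.png',cv2.resize(w['frame'][:,:,::-1],(800,600)))
```

```text
11.4667 [ 0.4679 -0.331   0.1897] [[0.67, 0.743, -0.001], [0.743, -0.67, -0.0], [-0.001, -0.001, -1.0]] 0.09222151720741963
[3954  947] tool x [-0.12676091 -0.12368406  0.07842713  0.07961843] y [-0.03882357 -0.03305403  0.02504023  0.03042635]
axis line (tool) [ 0.99965286 -0.02634706 -0.01503506 -0.00186087]
-0.12 290 y -0.0159 0.0172 z 0.0349
-0.1 260 y -0.013 0.0129 z 0.0328
-0.08 277 y -0.014 0.0127 z 0.0341
-0.06 298 y -0.0139 0.0125 z 0.0358
-0.04 310 y -0.0148 0.0122 z 0.0369
-0.02 318 y -0.0157 0.012 z 0.038
0.0 348 y -0.0157 0.0104 z 0.0393
0.02 372 y -0.0165 0.0102 z 0.0407
0.04 394 y -0.0173 0.01 z 0.042
0.06 522 y -0.0388 0.0289 z 0.0605
0.08 565 y -0.0388 0.0304 z 0.0613
foot [ 0.06138478 -0.02927718  0.128357  ] [0.07735042 0.0211248  0.14467528] [ 0.07115021 -0.00402356  0.13431585]
```

View pics/w6.png

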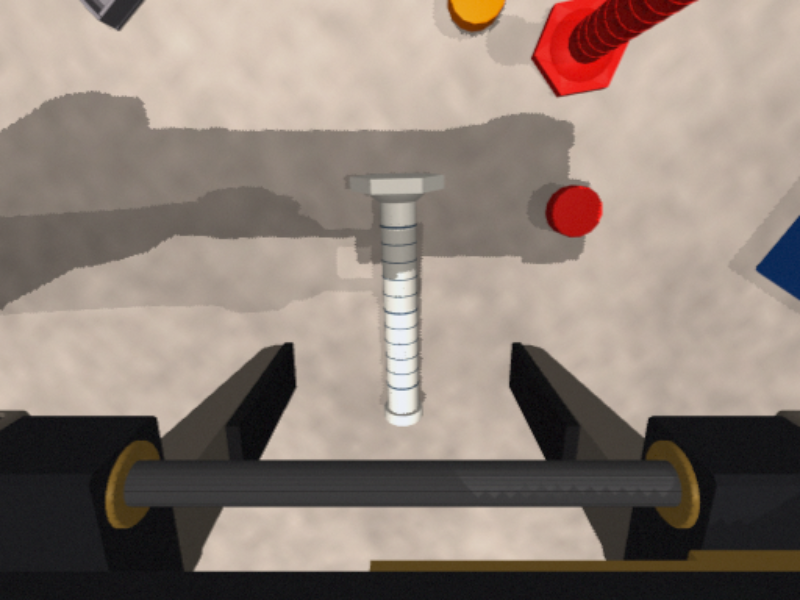

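The cylinder lies along the tool x axis, with the foot at (395,185) px, its corners horizontal and the mouth toward the gripper. I'll grip the foot across its corners.

step_arm --steps '[{"xyz": [0.035,-0.002,0],"yaw": -1,"hand": 0},{"xyz": [0.06,-0.004,0],"yaw": -1.6,"hand": 0},{"xyz": [0.073,-0.0045,0.01],"yaw": -1.6,"hand": 0},{"xyz": [0.073,-0.0045,0.045],"yaw": -1.6,"hand": 0},{"xyz": [0.073,-0.0045,0.085],"yaw": -1.6,"hand": 0},{"xyz": [0.073,-0.0045,0.12],"yaw": -1.6,"hand": 0},{"xyz": [0.073,-0.0045,0.145],"yaw": -1.6,"hand": 0},{"xyz": [0.073,-0.0045,0.165],"yaw": -1.6,"hand": 0},{"xyz": [0.073,-0.0045,0.176],"yaw": -1.6,"hand": 0},{"xyz": [0.073,-0.0045,0.177],"yaw": -1.6,"hand": 0},{"xyz": [0.073,-0.0045,0.177],"yaw": -1.6,"hand": 0},{"xyz": [0.073,-0.0045,0.177],"yaw": -1.6,"hand": 40},{"xyz": [0.073,-0.0045,0.177],"yaw": -1.6,"hand": 55},{"xyz": [0.073,-0.0045,0.177],"yaw": -1.6,"hand": 65},{"xyz": [0.073,-0.0045,0.177],"yaw": -1.6,"hand": 255},{"xyz": [0.073,-0.0045,0.177],"yaw": -1.6,"hand": 255},{"xyz": [0.073,-0.0045,0.177],"yaw": -1.6,"hand": 255},{"xyz": [0.073,-0.0045,0.177],"yaw": -1.6,"hand": 255}]'

```text
time_s: 13.02
ee_pos: [0.515, -0.2735, 0.0141]
tool_rot: [[0.648, 0.761, 0.002], [0.761, -0.648, -0.001], [0.001, 0.002, -1.0]]
ft_force: [-0.6, 0.2, 6.2]
opening: 0.0669
grip_force: 30.0
```

Run:
```python
from plant import arm, snapshot
from h import *
o=arm.get_obs(); print(o['opening'],o['ee_pos'],o['ft_force'])
for n in('scene','wrist'):
    s=snapshot(n)
    if n=='wrist': s=wcam(o,s)
    W=cloud(s); L=(W-o['ee_pos'])@o['tool_rot']
    m=(abs(L[...,0])<.012)&(abs(L[...,1])<.03)&(W[...,2]<.075)&(W[...,2]>.02)
    p=L[m]; z=W[m][:,2]; print(n,len(p))
    for y in np.arange(-.03,.031,.006):
        q=abs(p[:,1]-y)<.003
        if q.any(): print(round(y,3),q.sum(),np.percentile(z[q],[50,95,100]).round(4))
```

```text
0.06694725106973047 [ 0.51495872 -0.27345606  0.0141396 ] [-0.61056458  0.15707784  6.15879955]
scene 5
-0.03 1 [0.0489 0.0489 0.0489]
-0.018 1 [0.0575 0.0575 0.0575]
-0.012 3 [0.0606 0.0606 0.0606]
wrist 4887
-0.03 139 [0.0367 0.0424 0.0428]
-0.024 366 [0.0425 0.0521 0.0535]
-0.018 534 [0.0492 0.059  0.0602]
-0.012 576 [0.0514 0.0593 0.0607]
-0.006 580 [0.0517 0.0593 0.0602]
-0.0 580 [0.0519 0.0593 0.0603]
0.006 568 [0.0511 0.0593 0.0602]
0.012 574 [0.0515 0.0594 0.061 ]
0.018 499 [0.0485 0.059  0.0605]
0.024 350 [0.0406 0.0503 0.0524]
0.03 121 [0.0356 0.0404 0.0417]
```

The foot sits flat and square in the pads. I'll pivot it up about the mouth: a small first lift to see whether it turns in the pads.

step_arm --steps '[{"xyz": [-0.0005,0,-0.007],"yaw": 0,"hand": 255},{"xyz": [-0.002,0,-0.014],"yaw": 0,"hand": 255},{"xyz": [-0.004,0,-0.021],"yaw": 0,"hand": 255},{"xyz": [-0.0065,0,-0.029],"yaw": 0,"hand": 255},{"xyz": [-0.0095,0,-0.037],"yaw": 0,"hand": 255},{"xyz": [-0.0095,0,-0.037],"yaw": 0,"hand": 255},{"xyz": [-0.0095,0,-0.037],"yaw": 0,"hand": 255}]'

```text
time_s: 13.7
ee_pos: [0.5082, -0.2809, 0.0509]
tool_rot: [[0.649, 0.761, 0.001], [0.761, -0.649, -0.001], [0.0, 0.001, -1.0]]
ft_force: [-0.3, 0.7, -1.4]
opening: 0.067
grip_force: 30.0
```

```bash
cat > tilt.py <<'E'
from plant import arm, snapshot
from h import *
import sys
o=arm.get_obs(); print(o['time_s'],o['opening'],o['grip_force'],o['ee_pos'].round(4),o['ft_force'].round(2))
g=o['ee_pos']+np.array([0,0,.016])
for n in sys.argv[1:] or ('scene','side'):
    s=snapshot(n); W=cloud(s); L=(W-g)@o['tool_rot']  # x along tool x, z down
    F=s['frame'].astype(int); grey=(F.max(-1)-F.min(-1)<45)
    m=(abs(L[...,1])<.02)&(L[...,0]<.03)&(L[...,0]>-.24)&(W[...,2]>.008)&(L[...,2]>-.03)&grey
    p=L[m]; print(n,len(p))
    for x in np.arange(-.22,.03,.02):
        q=abs(p[:,0]-x)<.01
        if q.sum()>3: print(' x',round(x,2),q.sum(),'z world',(g[2]-np.percentile(p[q,2],[5,50,95])).round(3),'y',np.median(p[q,1]).round(3))
E
python3 tilt.py
```

```text
13.7 0.06698974973481815 29.999743849039078 [ 0.5082 -0.2809  0.0509] [-0.27  0.72 -1.4 ]
scene 648
 x -0.2 46 z world [0.061 0.056 0.042] y 0.008
 x -0.18 94 z world [0.059 0.055 0.041] y 0.008
 x -0.16 86 z world [0.062 0.057 0.045] y 0.007
 x -0.14 86 z world [0.065 0.06  0.047] y 0.009
 x -0.12 80 z world [0.067 0.063 0.051] y 0.008
 x -0.1 83 z world [0.069 0.064 0.052] y 0.007
 x -0.08 83 z world [0.072 0.067 0.055] y 0.007
 x -0.06 85 z world [0.074 0.069 0.057] y 0.008
side 1753
 x -0.2 9 z world [0.06  0.058 0.057] y -0.002
 x -0.18 201 z world [0.062 0.059 0.052] y -0.001
 x -0.16 185 z world [0.064 0.061 0.053] y -0.001
 x -0.14 175 z world [0.066 0.063 0.057] y 0.0
 x -0.12 176 z world [0.069 0.065 0.057] y 0.0
 x -0.1 171 z world [0.071 0.067 0.057] y -0.001
 x -0.08 159 z world [0.073 0.07  0.061] y -0.0
 x -0.06 153 z world [0.075 0.072 0.063] y 0.0
 x -0.04 146 z world [0.078 0.073 0.066] y 0.001
 x -0.02 238 z world [0.09  0.078 0.069] y 0.0
 x -0.0 140 z world [0.097 0.092 0.043] y -0.006
```

Still rigid: about 6° of tilt with the mouth lifted off. I'll lower back and see whether a count just inside the foot width gives a lighter grip.

step_arm --steps '[{"xyz": [0.002,0,0.01],"yaw": 0,"hand": 255},{"xyz": [0.005,0,0.02],"yaw": 0,"hand": 255},{"xyz": [0.005,0,0.026],"yaw": 0,"hand": 255},{"xyz": [0.005,0,0.026],"yaw": 0,"hand": 255},{"xyz": [0.005,0,0.026],"yaw": 0,"hand": 75},{"xyz": [0.005,0,0.026],"yaw": 0,"hand": 75},{"xyz": [0.005,0,0.026],"yaw": 0,"hand": 75},{"xyz": [0.005,0,0.026],"yaw": 0,"hand": 75}]'

```text
time_s: 14.47
ee_pos: [0.5115, -0.2768, 0.0244]
tool_rot: [[0.648, 0.761, 0.001], [0.761, -0.648, -0.0], [0.0, 0.001, -1.0]]
ft_force: [0.8, 0.7, -0.7]
opening: 0.0671
grip_force: 30.0
```

step_arm --steps '[{"xyz": [0,0,0],"yaw": 0,"hand": 71},{"xyz": [0,0,0],"yaw": 0,"hand": 71},{"xyz": [0,0,0],"yaw": 0,"hand": 71}]'

```text
time_s: 14.72
ee_pos: [0.5114, -0.2767, 0.0243]
tool_rot: [[0.648, 0.761, 0.0], [0.761, -0.648, -0.0], [0.0, 0.0, -1.0]]
ft_force: [-0.0, 0.2, -1.0]
opening: 0.0671
grip_force: 30.0
```

The grip force doesn't scale with the count, so the foot won't pivot freely. A firmer way is to press the mouth against the fixed dish wall, so wall friction holds it while I raise the foot. First I'll check the wrist range.

Run:
```python
from plant import arm
from h import *
o=arm.get_obs(); print(o['qpos'].round(3)); R=o['tool_rot']; print(np.degrees(np.arctan2(R[1,0],R[0,0])))
# dish wall from first wrist cloud w3 and scene3
for f in('w3','side3','scene3'):
    s=dict(np.load(f'pics/{f}.npz')); W=cloud(s); z=W[...,2]
    p=W[(abs(z-.022)<.003)&(W[...,0]>.42)&(W[...,0]<.63)&(W[...,1]<.05)&(W[...,1]>-.09)]
    print(f,len(p))
    for x in(.46,.48,.5,.52,.54,.58):
        q=p[abs(p[:,0]-x)<.008]
        if len(q)>3: print('  x',x,np.percentile(q[:,1],[0,3,97,100]).round(4))
```

```text
[ 0.329  0.611  0.142  1.899 -0.136  0.641 -0.15 ]
49.58856639425498
w3 1209
  x 0.46 [-0.0573 -0.0572  0.0422  0.0427]
  x 0.48 [-0.0574 -0.0572  0.0424  0.0426]
  x 0.5 [-0.057  -0.0569  0.0421  0.0432]
  x 0.52 [-0.0572 -0.0569  0.0424  0.0425]
  x 0.54 [-0.0569 -0.0565  0.0427  0.043 ]
  x 0.58 [-0.0568 -0.0566  0.0426  0.0429]
side3 534
  x 0.46 [-0.0607 -0.0605  0.0402  0.0404]
  x 0.48 [-0.0603 -0.0595  0.0399  0.0402]
  x 0.5 [-0.0605 -0.0604  0.0397  0.0402]
  x 0.52 [-0.0605 -0.0601  0.0414  0.0414]
  x 0.54 [-0.0605 -0.0605  0.0404  0.0405]
  x 0.58 [-0.061  -0.0592  0.0395  0.0414]
scene3 310
  x 0.46 [-0.0585 -0.0582  0.0431  0.0431]
  x 0.48 [-0.057  -0.0569  0.0436  0.0438]
  x 0.5 [-0.0578 -0.0576  0.0417  0.0428]
  x 0.52 [-0.0585 -0.0579  0.0427  0.0435]
  x 0.54 [-0.0568 -0.0568  0.0438  0.0443]
  x 0.58 [-0.0569 -0.0554  0.0413  0.0458]
```

The dish's -y wall is at y ≈ -0.058. I'll swing the cylinder round, set it down, and regrip with the hand reversed so the wrist stays in range.

step_arm --steps '[{"xyz": [0,0,-0.01],"yaw": 0,"hand": 255},{"xyz": [0,-0.002,-0.022],"yaw": 4,"hand": 255},{"xyz": [-0.0004,-0.004,-0.022],"yaw": 11,"hand": 255},{"xyz": [-0.0008,-0.006,-0.022],"yaw": 18,"hand": 255},{"xyz": [-0.0012,-0.008,-0.022],"yaw": 25,"hand": 255},{"xyz": [-0.0016,-0.01,-0.022],"yaw": 32,"hand": 255},{"xyz": [-0.002,-0.012,-0.022],"yaw": 39,"hand": 255},{"xyz": [-0.0024,-0.013,-0.022],"yaw": 46,"hand": 255},{"xyz": [-0.0024,-0.013,-0.022],"yaw": 53,"hand": 255},{"xyz": [-0.0024,-0.013,-0.022],"yaw": 60,"hand": 255},{"xyz": [-0.0024,-0.013,-0.022],"yaw": 67,"hand": 255},{"xyz": [-0.0024,-0.013,-0.022],"yaw": 74,"hand": 255},{"xyz": [-0.0024,-0.013,-0.022],"yaw": 81,"hand": 255},{"xyz": [-0.0024,-0.013,-0.022],"yaw": 88,"hand": 255},{"xyz": [-0.0024,-0.013,-0.022],"yaw": 95,"hand": 255},{"xyz": [-0.0024,-0.013,-0.022],"yaw": 102,"hand": 255},{"xyz": [-0.0024,-0.013,-0.022],"yaw": 107,"hand": 255},{"xyz": [-0.0024,-0.013,-0.022],"yaw": 110,"hand": 255},{"xyz": [-0.0024,-0.013,-0.022],"yaw": 110,"hand": 255},{"xyz": [-0.0024,-0.013,-0.022],"yaw": 110,"hand": 255}]'

```text
time_s: 16.38
ee_pos: [0.5003, -0.2697, 0.0466]
tool_rot: [[0.496, -0.868, 0.001], [-0.868, -0.496, 0.0], [0.0, -0.001, -1.0]]
ft_force: [0.2, -0.7, -0.7]
opening: 0.0666
grip_force: 30.0
```

step_arm --steps '[{"xyz": [0,0,0.01],"yaw": 0,"hand": 255},{"xyz": [0,0,0.018],"yaw": 0,"hand": 255},{"xyz": [0,0,0.023],"yaw": 0,"hand": 255},{"xyz": [0,0,0.027],"yaw": 0,"hand": 255},{"xyz": [0,0,0.03],"yaw": 0,"hand": 255},{"xyz": [0,0,0.032],"yaw": 0,"hand": 255},{"xyz": [0,0,0.0325],"yaw": 0,"hand": 255},{"xyz": [0,0,0.0325],"yaw": 0,"hand": 255}]'

```text
time_s: 17.05
ee_pos: [0.4998, -0.2706, 0.0141]
tool_rot: [[0.494, -0.87, 0.0], [-0.87, -0.494, -0.0], [0.0, -0.0, -1.0]]
ft_force: [-2.7, 0.1, 4.9]
opening: 0.0665
grip_force: 30.0
```

Run:
```python
from plant import arm
o=arm.get_obs(); print(o['qpos'].round(3),o['torque'].round(3))
```

```text
[-0.019  0.686  0.6    1.956 -0.602  0.683 -1.667] [0.223 0.556 0.017]
```

step_arm --steps '[{"xyz": [0,0,0],"yaw": 0,"hand": 60},{"xyz": [0,0,0],"yaw": 0,"hand": 40},{"xyz": [0,0,0],"yaw": 0,"hand": 0},{"xyz": [0,0,0],"yaw": 0,"hand": 0},{"xyz": [0,0,0],"yaw": 0,"hand": 0},{"xyz": [0,0,-0.02],"yaw": 0,"hand": 0},{"xyz": [0,0,-0.055],"yaw": 0,"hand": 0},{"xyz": [0,0,-0.09],"yaw": 0,"hand": 0},{"xyz": [0,0,-0.1],"yaw": -7,"hand": 0},{"xyz": [0,0,-0.1],"yaw": -14,"hand": 0},{"xyz": [0,0,-0.1],"yaw": -21,"hand": 0},{"xyz": [0,0,-0.1],"yaw": -28,"hand": 0},{"xyz": [0,0,-0.1],"yaw": -35,"hand": 0},{"xyz": [0,0,-0.1],"yaw": -42,"hand": 0},{"xyz": [0,0,-0.1],"yaw": -49,"hand": 0},{"xyz": [0,0,-0.1],"yaw": -56,"hand": 0},{"xyz": [0,0,-0.1],"yaw": -63,"hand": 0},{"xyz": [0,0,-0.1],"yaw": -70,"hand": 0},{"xyz": [0,0,-0.1],"yaw": -77,"hand": 0},{"xyz": [0,0,-0.1],"yaw": -84,"hand": 0}]'

```text
time_s: 18.72
ee_pos: [0.4998, -0.27, 0.1135]
tool_rot: [[0.914, 0.406, -0.0], [0.406, -0.914, -0.0], [-0.0, 0.0, -1.0]]
ft_force: [-0.5, -0.2, 0.0]
opening: 0.0916
grip_force: 0.0
```

step_arm --steps '[{"xyz": [0,0,0],"yaw": -7,"hand": 0},{"xyz": [0,0,0],"yaw": -14,"hand": 0},{"xyz": [0,0,0],"yaw": -21,"hand": 0},{"xyz": [0,0,0],"yaw": -28,"hand": 0},{"xyz": [0,0,0],"yaw": -35,"hand": 0},{"xyz": [0,0,0],"yaw": -42,"hand": 0},{"xyz": [0,0,0],"yaw": -49,"hand": 0},{"xyz": [0,0,0],"yaw": -56,"hand": 0},{"xyz": [0,0,0],"yaw": -63,"hand": 0},{"xyz": [0,0,0],"yaw": -70,"hand": 0},{"xyz": [0,0,0],"yaw": -77,"hand": 0},{"xyz": [0,0,0],"yaw": -84,"hand": 0},{"xyz": [0,0,0],"yaw": -91,"hand": 0},{"xyz": [0,0,0],"yaw": -96,"hand": 0},{"xyz": [0,0,0],"yaw": -96,"hand": 0},{"xyz": [0,0,0],"yaw": -96,"hand": 0}]'

```text
time_s: 20.05
ee_pos: [0.4997, -0.2702, 0.1135]
tool_rot: [[-0.491, 0.871, -0.0], [0.871, 0.491, 0.0], [0.0, 0.0, -1.0]]
ft_force: [0.1, 0.1, -0.2]
opening: 0.0922
grip_force: 0.0
```

Run:
```python
from plant import arm, snapshot
from h import *
import cv2
o=arm.get_obs(); print(o['time_s'],o['ee_pos'].round(4),o['tool_rot'].round(3).tolist(),o['qpos'].round(2))
for n in('side','scene','wrist'):
    w=snapshot(n)
    if n=='wrist': w=wcam(o,w)
    W=cloud(w); L=(W-o['ee_pos'])@o['tool_rot']; z=W[...,2]
    F=w['frame'].astype(int); g=(F.max(-1)-F.min(-1)<45)&(F.max(-1)>30)
    m=(z>.01)&(z<.066)&(abs(L[...,1])<.045)&(L[...,0]>-.05)&(L[...,0]<.24)&g
    p=L[m]; zz=z[m]; print(n,len(p))
    for x0 in np.arange(-.02,.24,.02):
        q=(abs(p[:,0]-x0)<.01)
        if q.sum()>5: print(round(x0,2),q.sum(),'y',np.percentile(p[q,1],[2,98]).round(4),'z',zz[q].max().round(4))
    print('xrange',np.percentile(p[:,0],[1,99]).round(4)); f=zz>.05
    if f.any(): print('foot',p[f].min(0).round(4),p[f].max(0).round(4))
```

```text
20.05 [ 0.4997 -0.2702  0.1135] [[-0.491, 0.871, -0.0], [0.871, 0.491, 0.0], [0.0, 0.0, -1.0]] [ 0.47  0.46 -0.04  1.89  0.02  0.8   0.93]
side 1352
0.0 223 y [-0.0331  0.0239] z 0.064
0.02 72 y [-0.0155  0.0014] z 0.0432
0.04 132 y [-0.0138  0.0087] z 0.0452
0.06 126 y [-0.0135  0.0086] z 0.043
0.08 127 y [-0.0141  0.0088] z 0.043
0.1 125 y [-0.0135  0.0097] z 0.0412
0.12 116 y [-0.0139  0.0084] z 0.0407
0.14 124 y [-0.0134  0.0101] z 0.0379
0.16 113 y [-0.0136  0.0084] z 0.0375
0.18 123 y [-0.0163  0.0118] z 0.0367
0.2 71 y [-0.016   0.0113] z 0.0362
xrange [-0.0064  0.1976]
foot [-0.0043 -0.0251  0.0495] [0.0056 0.0126 0.063 ]
scene 455
0.0 306 y [-0.0272  0.0337] z 0.0629
0.02 21 y [-0.0053  0.0153] z 0.0441
0.04 60 y [-0.0082  0.0156] z 0.0439
0.06 45 y [-0.0081  0.014 ] z 0.041
0.08 20 y [-0.0091  0.0044] z 0.0401
xrange [-0.0056  0.0858]
foot [-0.0031 -0.0198  0.0506] [0.0087 0.0246 0.0631]
wrist 7184
0.0 1172 y [-0.0319  0.0322] z 0.0608
0.02 819 y [-0.0165  0.0168] z 0.052
0.04 665 y [-0.0127  0.0128] z 0.0425
0.06 691 y [-0.0125  0.0136] z 0.0411
0.08 734 y [-0.0122  0.0133] z 0.0394
0.1 756 y [-0.012  0.013] z 0.0382
0.12 835 y [-0.0127  0.0137] z 0.037
0.14 871 y [-0.0125  0.0134] z 0.0356
0.16 641 y [-0.0123  0.0132] z 0.0345
xrange [-0.0002  0.1626]
foot [-0.0015 -0.0229  0.0527] [0.0115 0.023  0.0635]
```

step_arm --steps '[{"xyz": [0.002,0,0.03],"yaw": 0,"hand": 0},{"xyz": [0.002,0,0.06],"yaw": 0,"hand": 0},{"xyz": [0.002,0,0.085],"yaw": 0,"hand": 0},{"xyz": [0.002,0,0.098],"yaw": 0,"hand": 0},{"xyz": [0.002,0,0.1],"yaw": 0,"hand": 40},{"xyz": [0.002,0,0.1],"yaw": 0,"hand": 60},{"xyz": [0.002,0,0.1],"yaw": 0,"hand": 255},{"xyz": [0.002,0,0.1],"yaw": 0,"hand": 255},{"xyz": [0.002,0,0.1],"yaw": 0,"hand": 255},{"xyz": [0.002,0,0.1],"yaw": 0,"hand": 255},{"xyz": [-0.003,-0.002,0.092],"yaw": 0,"hand": 255},{"xyz": [-0.008,-0.005,0.088],"yaw": 5,"hand": 255},{"xyz": [-0.013,-0.0075,0.088],"yaw": 12,"hand": 255},{"xyz": [-0.0175,-0.01,0.088],"yaw": 19,"hand": 255},{"xyz": [-0.0175,-0.01,0.088],"yaw": 25,"hand": 255},{"xyz": [-0.0175,-0.01,0.088],"yaw": 29.5,"hand": 255},{"xyz": [-0.0175,-0.01,0.088],"yaw": 29.5,"hand": 255},{"xyz": [-0.0175,-0.01,0.088],"yaw": 29.5,"hand": 255}]'

```text
time_s: 21.7
ee_pos: [0.4999, -0.2903, 0.0261]
tool_rot: [[-0.004, 1.0, 0.0], [1.0, 0.004, -0.0], [-0.0, 0.0, -1.0]]
ft_force: [-0.1, -0.1, -0.8]
opening: 0.0671
grip_force: 30.0
```

```bash
cat > prof.py <<'E'
from plant import arm, snapshot
from h import *
import sys
o=arm.get_obs(); print(o['time_s'],o['opening'],o['ee_pos'].round(4),o['ft_force'].round(2),o['torque'].round(2))
c=o['ee_pos'][:2]
for n in ('side','scene'):
    w=snapshot(n); W=cloud(w); z=W[...,2]
    F=w['frame'].astype(int); g=(F.max(-1)-F.min(-1)<45)&(F.max(-1)>30)
    m=(z>.006)&(z<o['ee_pos'][2]+.06)&(abs(W[...,0]-c[0])<.02)&(W[...,1]>c[1]-.03)&(W[...,1]<-.064)&g
    p=W[m]; print(n,len(p))
    for y in np.arange(-.32,-.05,.02):
        q=abs(p[:,1]-y)<.01
        if q.sum()>5: print('  y',round(y,2),q.sum(),'x',np.percentile(p[q,0],[2,98]).round(4),'z',np.percentile(p[q,2],[2,98]).round(4))
    if len(p): print('  ymax',p[:,1].max())
E
python3 prof.py
```

```text
21.7 0.06713321773828278 [ 0.4999 -0.2903  0.0261] [-0.06 -0.14 -0.76] [ 0.02  0.03 -0.02]
side 836
  y -0.3 252 x [0.4813 0.5187] z [0.0141 0.069 ]
  y -0.28 6 x [0.5043 0.5151] z [0.049  0.0717]
  y -0.2 73 x [0.4884 0.5108] z [0.0362 0.0468]
  y -0.18 99 x [0.4872 0.5096] z [0.026 0.045]
  y -0.16 106 x [0.4868 0.5107] z [0.0224 0.0428]
  y -0.14 94 x [0.487  0.5111] z [0.0235 0.0413]
  y -0.12 89 x [0.4869 0.5096] z [0.0209 0.038 ]
  y -0.1 116 x [0.4842 0.5143] z [0.0142 0.0382]
  ymax -0.09177478372967829
scene 468
  y -0.3 75 x [0.4807 0.5177] z [0.0133 0.0516]
  y -0.2 54 x [0.491 0.514] z [0.0271 0.0468]
  y -0.18 67 x [0.493  0.5159] z [0.0256 0.0438]
  y -0.16 60 x [0.4932 0.5148] z [0.023  0.0433]
  y -0.14 63 x [0.4932 0.5147] z [0.0198 0.0388]
  y -0.12 61 x [0.4919 0.5155] z [0.0173 0.0382]
  y -0.1 78 x [0.4888 0.5185] z [0.0109 0.0379]
  ymax -0.08773431642561935
```

The cylinder is aligned along +y with its mouth at y ≈ -0.09 and 6° of tilt. Moving it up to the wall.

step_arm --steps '[{"xyz": [0.008,0,0.001],"yaw": 0,"hand": 255},{"xyz": [0.018,0,0.002],"yaw": 0,"hand": 255},{"xyz": [0.025,0,0.002],"yaw": 0,"hand": 255},{"xyz": [0.029,0,0.002],"yaw": 0,"hand": 255},{"xyz": [0.031,0,0.002],"yaw": 0,"hand": 255},{"xyz": [0.033,0,0.002],"yaw": 0,"hand": 255},{"xyz": [0.033,0,0.002],"yaw": 0,"hand": 255}]'

```text
time_s: 22.38
ee_pos: [0.4999, -0.2574, 0.0238]
tool_rot: [[-0.002, 1.0, 0.0], [1.0, 0.002, -0.001], [-0.001, 0.0, -1.0]]
ft_force: [-0.8, -0.3, -1.2]
opening: 0.067
grip_force: 30.0
```

step_arm --steps '[{"xyz": [0.002,0,0],"yaw": 0,"hand": 255},{"xyz": [0.004,0,0],"yaw": 0,"hand": 255},{"xyz": [0.004,0,0],"yaw": 0,"hand": 255}]'

```text
time_s: 22.63
ee_pos: [0.5001, -0.2569, 0.0243]
tool_rot: [[-0.0, 1.0, 0.002], [1.0, 0.0, -0.005], [-0.005, 0.002, -1.0]]
ft_force: [-0.6, -7.4, -0.2]
opening: 0.0672
grip_force: 30.0
```

Contact with the wall: 7 N. Now I raise the foot in an arc about the mouth, keeping the push.

step_arm --steps '[{"xyz": [0.002,0,-0.004],"yaw": 0,"hand": 255},{"xyz": [0.003,0,-0.009],"yaw": 0,"hand": 255},{"xyz": [0.0045,0,-0.014],"yaw": 0,"hand": 255},{"xyz": [0.006,0,-0.02],"yaw": 0,"hand": 255},{"xyz": [0.007,0,-0.026],"yaw": 0,"hand": 255},{"xyz": [0.008,0,-0.031],"yaw": 0,"hand": 255},{"xyz": [0.008,0,-0.031],"yaw": 0,"hand": 255}]'

```text
time_s: 23.22
ee_pos: [0.5007, -0.2508, 0.0568]
tool_rot: [[0.001, 1.0, 0.004], [1.0, -0.001, -0.007], [-0.007, 0.004, -1.0]]
ft_force: [-0.4, -11.5, 1.8]
opening: 0.0669
grip_force: 30.0
```

```bash
python3 prof.py
```

```text
23.2167 0.06692304877181111 [ 0.5007 -0.2508  0.0568] [ -0.37 -11.49   1.79] [-2.62  0.28  0.29]
side 669
  y -0.26 336 x [0.4817 0.5193] z [0.046  0.0983]
  y -0.24 22 x [0.4979 0.5193] z [0.0943 0.1046]
  y -0.14 23 x [0.4981 0.5098] z [0.05   0.0576]
  y -0.12 78 x [0.4873 0.5103] z [0.034  0.0522]
  y -0.1 85 x [0.4875 0.5101] z [0.0251 0.0467]
  y -0.08 79 x [0.4857 0.5088] z [0.0131 0.0402]
  y -0.06 46 x [0.4843 0.5175] z [0.0166 0.0372]
  ymax -0.06405314998017275
scene 394
  y -0.26 129 x [0.4825 0.5197] z [0.044  0.0843]
  y -0.24 6 x [0.4814 0.4905] z [0.0884 0.1028]
  y -0.16 8 x [0.5036 0.516 ] z [0.0396 0.0578]
  y -0.14 59 x [0.4941 0.5156] z [0.0364 0.0591]
  y -0.12 59 x [0.4921 0.5156] z [0.0332 0.0544]
  y -0.1 57 x [0.4928 0.5157] z [0.0239 0.0474]
  y -0.08 53 x [0.494 0.516] z [0.0185 0.042 ]
  y -0.06 23 x [0.4968 0.5194] z [0.0107 0.0354]
  ymax -0.06408723525878912
```

It works: about 15° with the mouth held at the wall. Continuing.

step_arm --steps '[{"xyz": [0.001,0,-0.006],"yaw": 0,"hand": 255},{"xyz": [0.002,0,-0.013],"yaw": 0,"hand": 255},{"xyz": [0.0045,0,-0.0205],"yaw": 0,"hand": 255},{"xyz": [0.0075,0,-0.028],"yaw": 0,"hand": 255},{"xyz": [0.011,0,-0.0355],"yaw": 0,"hand": 255},{"xyz": [0.0145,0,-0.043],"yaw": 0,"hand": 255},{"xyz": [0.0185,0,-0.05],"yaw": 0,"hand": 255},{"xyz": [0.0225,0,-0.057],"yaw": 0,"hand": 255},{"xyz": [0.0265,0,-0.0635],"yaw": 0,"hand": 255},{"xyz": [0.031,0,-0.07],"yaw": 0,"hand": 255},{"xyz": [0.031,0,-0.07],"yaw": 0,"hand": 255}]'

```text
time_s: 24.23
ee_pos: [0.5011, -0.2163, 0.1268]
tool_rot: [[-0.001, 1.0, 0.004], [1.0, 0.001, -0.004], [-0.004, 0.004, -1.0]]
ft_force: [-0.0, -6.2, 2.2]
opening: 0.0667
grip_force: 30.0
```

```bash
python3 prof.py
```

```text
24.2333 0.06672254664145555 [ 0.5011 -0.2163  0.1268] [-0.04 -6.23  2.21] [-1.63  0.11  0.05]
side 620
  y -0.24 155 x [0.4822 0.5198] z [0.1218 0.1365]
  y -0.22 311 x [0.4822 0.5199] z [0.1341 0.1608]
  y -0.2 40 x [0.5012 0.5199] z [0.1585 0.1691]
  y -0.12 10 x [0.4871 0.4909] z [0.0511 0.0628]
  y -0.1 29 x [0.4869 0.491 ] z [0.0354 0.0587]
  y -0.08 53 x [0.4849 0.4958] z [0.0138 0.0498]
  y -0.06 22 x [0.4845 0.4969] z [0.0138 0.0413]
  ymax -0.06428057253960118
scene 459
  y -0.24 59 x [0.4839 0.5206] z [0.12   0.1326]
  y -0.22 142 x [0.4822 0.5206] z [0.1291 0.1539]
  y -0.16 28 x [0.5098 0.5165] z [0.0798 0.105 ]
  y -0.14 42 x [0.5072 0.5159] z [0.071  0.1025]
  y -0.12 53 x [0.4968 0.5156] z [0.0562 0.0879]
  y -0.1 54 x [0.4967 0.5158] z [0.0369 0.0712]
  y -0.08 56 x [0.4993 0.5154] z [0.0123 0.0588]
  y -0.06 19 x [0.4998 0.5187] z [0.016  0.0445]
  ymax -0.06413022979930916
```

step_arm --steps '[{"xyz": [0.0045,0,-0.006],"yaw": 0,"hand": 255},{"xyz": [0.0095,0,-0.012],"yaw": 0,"hand": 255},{"xyz": [0.014,0,-0.0175],"yaw": 0,"hand": 255},{"xyz": [0.019,0,-0.0225],"yaw": 0,"hand": 255},{"xyz": [0.0255,0,-0.0275],"yaw": 0,"hand": 255},{"xyz": [0.032,0,-0.032],"yaw": 0,"hand": 255},{"xyz": [0.039,0,-0.036],"yaw": 0,"hand": 255},{"xyz": [0.046,0,-0.04],"yaw": 0,"hand": 255},{"xyz": [0.0535,0,-0.0435],"yaw": 0,"hand": 255},{"xyz": [0.061,0,-0.047],"yaw": 0,"hand": 255},{"xyz": [0.061,0,-0.047],"yaw": 0,"hand": 255}]'

```text
time_s: 25.25
ee_pos: [0.5031, -0.1586, 0.1765]
tool_rot: [[-0.0, 1.0, 0.01], [1.0, 0.0, -0.008], [-0.008, 0.01, -1.0]]
ft_force: [-1.6, -13.7, 19.2]
opening: 0.0671
grip_force: 30.0
```

```bash
python3 prof.py
```

```text
25.25 0.06709927453627208 [ 0.5031 -0.1586  0.1765] [ -1.62 -13.69  19.18] [-3.08  0.64  0.09]
side 882
  y -0.18 236 x [0.4838 0.5221] z [0.1771 0.195 ]
  y -0.16 232 x [0.4839 0.5224] z [0.1929 0.2064]
  y -0.14 141 x [0.4874 0.5217] z [0.1195 0.2125]
  y -0.12 58 x [0.4886 0.5013] z [0.0835 0.1184]
  y -0.1 93 x [0.4879 0.5015] z [0.0464 0.1095]
  y -0.08 104 x [0.4867 0.5056] z [0.0131 0.0804]
  y -0.06 18 x [0.4845 0.4986] z [0.0166 0.0574]
  ymax -0.0642885583541486
scene 473
  y -0.18 109 x [0.4856 0.5225] z [0.1792 0.1928]
  y -0.16 120 x [0.4836 0.5221] z [0.1909 0.2033]
  y -0.14 25 x [0.4836 0.5154] z [0.1218 0.2068]
  y -0.12 53 x [0.5036 0.5171] z [0.0848 0.1353]
  y -0.1 73 x [0.5051 0.5167] z [0.054  0.1249]
  y -0.08 75 x [0.5001 0.516 ] z [0.0187 0.0908]
  y -0.06 18 x [0.5074 0.5167] z [0.0177 0.0562]
  ymax -0.06401522419004413
```

Tilt is about 60°, but the downward load is 19 N. I'll ease up a few mm and continue.

step_arm --steps '[{"xyz": [0,0,-0.005],"yaw": 0,"hand": 255},{"xyz": [0.006,0,-0.008],"yaw": 0,"hand": 255},{"xyz": [0.013,0,-0.0105],"yaw": 0,"hand": 255},{"xyz": [0.02,0,-0.0125],"yaw": 0,"hand": 255},{"xyz": [0.0275,0,-0.014],"yaw": 0,"hand": 255},{"xyz": [0.035,0,-0.0155],"yaw": 0,"hand": 255},{"xyz": [0.043,0,-0.0165],"yaw": 0,"hand": 255},{"xyz": [0.043,0,-0.0165],"yaw": 0,"hand": 255}]'

```text
time_s: 26.02
ee_pos: [0.5046, -0.1137, 0.1947]
tool_rot: [[-0.001, 1.0, 0.013], [1.0, 0.001, -0.006], [-0.006, 0.013, -1.0]]
ft_force: [-2.8, -10.4, 31.9]
opening: 0.0666
grip_force: 30.0
```

```bash
python3 prof.py
```

```text
26.0167 0.06657905037298659 [ 0.5046 -0.1137  0.1947] [ -2.78 -10.41  31.89] [-2.53  0.73  0.01]
side 1005
  y -0.14 145 x [0.4848 0.5232] z [0.2036 0.2156]
  y -0.12 247 x [0.4863 0.5237] z [0.1507 0.221 ]
  y -0.1 369 x [0.4885 0.5225] z [0.0901 0.2269]
  y -0.08 210 x [0.4864 0.5083] z [0.0213 0.1324]
  y -0.06 34 x [0.4849 0.4984] z [0.0209 0.082 ]
  ymax -0.06414695100307177
scene 532
  y -0.14 85 x [0.4851 0.5234] z [0.1993 0.2141]
  y -0.12 133 x [0.4857 0.5238] z [0.1593 0.2203]
  y -0.1 153 x [0.4869 0.5188] z [0.0977 0.2237]
  y -0.08 126 x [0.498  0.5165] z [0.0247 0.1398]
  y -0.06 35 x [0.5    0.5152] z [0.0214 0.1034]
  ymax -0.06408414376632543
```

The rim has ridden up onto the dish wall (32 N down). I'll lift clear, back away, and set the lip on open bench in front of the wall.

step_arm --steps '[{"xyz": [0,0,-0.01],"yaw": 0,"hand": 255},{"xyz": [0,0,-0.022],"yaw": 0,"hand": 255},{"xyz": [0,0,-0.035],"yaw": 0,"hand": 255},{"xyz": [-0.01,0,-0.035],"yaw": 0,"hand": 255},{"xyz": [-0.03,0,-0.035],"yaw": 0,"hand": 255},{"xyz": [-0.05,0,-0.033],"yaw": 0,"hand": 255},{"xyz": [-0.055,0,-0.025],"yaw": 0,"hand": 255},{"xyz": [-0.055,0,-0.013],"yaw": 0,"hand": 255},{"xyz": [-0.055,0,-0.005],"yaw": 0,"hand": 255},{"xyz": [-0.055,0,0],"yaw": 0,"hand": 255},{"xyz": [-0.055,0,0],"yaw": 0,"hand": 255},{"xyz": [-0.055,0,0],"yaw": 0,"hand": 255}]'

```text
time_s: 27.12
ee_pos: [0.4994, -0.1644, 0.1875]
tool_rot: [[-0.003, 1.0, -0.001], [1.0, 0.003, 0.001], [0.001, -0.001, -1.0]]
ft_force: [0.3, 0.1, -1.1]
opening: 0.0667
grip_force: 30.0
```

```bash
sed -i 's/np.arange(-.32,-.05,.02)/np.arange(-.32,-.05,.01)/; s/<.01$/<.005/; s/abs(p\[:,1\]-y)<.01/abs(p[:,1]-y)<.005/' prof.py; python3 prof.py
```

```text
27.1167 0.06669274558427164 [ 0.4994 -0.1644  0.1875] [ 0.26  0.1  -1.07] [ 0.04 -0.05  0.02]
side 966
  y -0.19 112 x [0.4802 0.518 ] z [0.1924 0.2053]
  y -0.18 109 x [0.4804 0.5188] z [0.2019 0.2091]
  y -0.17 106 x [0.4804 0.518 ] z [0.2061 0.2132]
  y -0.16 156 x [0.4809 0.5184] z [0.1384 0.2165]
  y -0.15 147 x [0.4844 0.5177] z [0.1127 0.2194]
  y -0.14 79 x [0.4829 0.5162] z [0.0845 0.2198]
  y -0.13 79 x [0.4819 0.4981] z [0.0595 0.1298]
  y -0.12 82 x [0.48   0.4936] z [0.0329 0.1123]
  y -0.11 71 x [0.4796 0.5002] z [0.0162 0.0818]
  y -0.1 13 x [0.4797 0.4847] z [0.0278 0.062 ]
  y -0.09 12 x [0.4799 0.4899] z [0.0291 0.0354]
  ymax -0.08631748497315928
scene 537
  y -0.19 60 x [0.4798 0.5187] z [0.1903 0.2034]
  y -0.18 64 x [0.48   0.5188] z [0.1994 0.2083]
  y -0.17 61 x [0.4807 0.518 ] z [0.2038 0.2127]
  y -0.16 77 x [0.4811 0.5164] z [0.1464 0.2173]
  y -0.15 30 x [0.4849 0.5116] z [0.1178 0.2156]
  y -0.14 39 x [0.4956 0.5122] z [0.0947 0.1393]
  y -0.13 48 x [0.495  0.5113] z [0.0718 0.1333]
  y -0.12 48 x [0.4962 0.5105] z [0.0442 0.1178]
  y -0.11 57 x [0.4907 0.5092] z [0.0156 0.0924]
  y -0.1 31 x [0.4995 0.5098] z [0.0163 0.07  ]
  y -0.09 18 x [0.4974 0.5089] z [0.0227 0.05  ]
  ymax -0.07863772788013501
```

step_arm --steps '[{"xyz": [0,0,0.005],"yaw": 0,"hand": 255},{"xyz": [0,0,0.009],"yaw": 0,"hand": 255},{"xyz": [0,0,0.011],"yaw": 0,"hand": 255},{"xyz": [0,0,0.011],"yaw": 0,"hand": 255}]'

```text
time_s: 27.55
ee_pos: [0.4992, -0.165, 0.1765]
tool_rot: [[-0.002, 1.0, -0.001], [1.0, 0.002, 0.0], [0.0, -0.001, -1.0]]
ft_force: [0.4, 0.4, -1.3]
opening: 0.0672
grip_force: 30.0
```

step_arm --steps '[{"xyz": [0.001,0,0.002],"yaw": 0,"hand": 255},{"xyz": [0.003,0,0.003],"yaw": 0,"hand": 255},{"xyz": [0.006,0,0.004],"yaw": 0,"hand": 255},{"xyz": [0.01,0,0.004],"yaw": 0,"hand": 255},{"xyz": [0.014,0,0.004],"yaw": 0,"hand": 255},{"xyz": [0.018,0,0.004],"yaw": 0,"hand": 255},{"xyz": [0.022,0,0.004],"yaw": 0,"hand": 255},{"xyz": [0.022,0,0.004],"yaw": 0,"hand": 255}]'

```text
time_s: 28.22
ee_pos: [0.5034, -0.1459, 0.1782]
tool_rot: [[-0.001, 1.0, 0.01], [1.0, 0.002, -0.005], [-0.005, 0.01, -1.0]]
ft_force: [-2.2, -5.4, 23.6]
opening: 0.0667
grip_force: 30.0
```

step_arm --steps '[{"xyz": [0.003,0,-0.004],"yaw": 0,"hand": 255},{"xyz": [0.008,0,-0.006],"yaw": 0,"hand": 255},{"xyz": [0.013,0,-0.0075],"yaw": 0,"hand": 255},{"xyz": [0.018,0,-0.0085],"yaw": 0,"hand": 255},{"xyz": [0.023,0,-0.009],"yaw": 0,"hand": 255},{"xyz": [0.028,0,-0.009],"yaw": 0,"hand": 255},{"xyz": [0.028,0,-0.009],"yaw": 0,"hand": 255}]'

```text
time_s: 28.8
ee_pos: [0.4993, -0.1136, 0.1817]
tool_rot: [[-0.004, 1.0, -0.001], [1.0, 0.004, 0.001], [0.001, -0.001, -1.0]]
ft_force: [0.2, -0.4, -1.0]
opening: 0.0666
grip_force: 30.0
```

```bash
python3 prof.py
```

```text
28.8 0.06657871570742568 [ 0.4993 -0.1136  0.1817] [ 0.19 -0.43 -0.99] [-0.15  0.08  0.02]
side 942
  y -0.14 75 x [0.4798 0.5173] z [0.1937 0.2032]
  y -0.13 88 x [0.4804 0.519 ] z [0.1992 0.2053]
  y -0.12 176 x [0.4821 0.5173] z [0.1292 0.2074]
  y -0.11 246 x [0.481  0.5169] z [0.0836 0.2088]
  y -0.1 241 x [0.4798 0.5158] z [0.0349 0.211 ]
  y -0.09 109 x [0.4797 0.5166] z [0.0084 0.2114]
  ymax -0.0645747381043652
scene 563
  y -0.14 51 x [0.4814 0.5191] z [0.1881 0.2022]
  y -0.13 56 x [0.4801 0.5185] z [0.1965 0.2046]
  y -0.12 76 x [0.4814 0.5184] z [0.1398 0.2069]
  y -0.11 125 x [0.4814 0.5162] z [0.0969 0.209 ]
  y -0.1 108 x [0.4824 0.5109] z [0.0501 0.2095]
  y -0.09 88 x [0.4865 0.5088] z [0.0089 0.1251]
  y -0.08 44 x [0.4978 0.5058] z [0.0069 0.087 ]
  y -0.07 13 x [0.498  0.5046] z [0.0074 0.049 ]
  ymax -0.06488082540858098
```

Now at about 80°, next to the wall. A final push to vertical.

step_arm --steps '[{"xyz": [0.003,0,0.002],"yaw": 0,"hand": 255},{"xyz": [0.009,0,0.002],"yaw": 0,"hand": 255},{"xyz": [0.015,0,0.002],"yaw": 0,"hand": 255},{"xyz": [0.021,0,0.001],"yaw": 0,"hand": 255},{"xyz": [0.027,0,0],"yaw": 0,"hand": 255},{"xyz": [0.033,0,0],"yaw": 0,"hand": 255},{"xyz": [0.039,0,0],"yaw": 0,"hand": 255},{"xyz": [0.039,0,0],"yaw": 0,"hand": 255}]'

```text
time_s: 29.57
ee_pos: [0.4999, -0.075, 0.1828]
tool_rot: [[-0.003, 1.0, 0.001], [1.0, 0.003, 0.0], [0.0, 0.001, -1.0]]
ft_force: [-1.1, -0.3, 6.2]
opening: 0.0668
grip_force: 30.0
```

```bash
python3 prof.py
```

```text
29.5667 0.06679285472677253 [ 0.4999 -0.075   0.1828] [-1.07 -0.33  6.17] [-0.25  0.45 -0.04]
side 923
  y -0.1 78 x [0.4801 0.5185] z [0.198  0.2085]
  y -0.09 549 x [0.4807 0.5133] z [0.0106 0.2074]
  y -0.08 196 x [0.4804 0.5183] z [0.0618 0.2085]
  y -0.07 91 x [0.4807 0.5182] z [0.0782 0.2085]
  y -0.06 9 x [0.4804 0.512 ] z [0.0414 0.2074]
  ymax -0.06400413592784282
scene 597
  y -0.1 49 x [0.4808 0.5189] z [0.2019 0.2078]
  y -0.09 235 x [0.4826 0.5166] z [0.0099 0.2077]
  y -0.08 204 x [0.4842 0.5161] z [0.0082 0.2079]
  y -0.07 105 x [0.4822 0.5161] z [0.0083 0.2084]
  ymax -0.06408919465077911
```

The cylinder is now vertical, mouth down and held, with its foot level at z ≈ 0.208. I'll fit the peg and the mouth axis relative to the TCP from the depth clouds.

```bash
cat > axis.py <<'E'
from plant import arm, snapshot
from h import *
from scipy.optimize import least_squares
def circ(p,r,c0):
    return least_squares(lambda c:np.hypot(*(p-c).T)-r,c0,loss='soft_l1',f_scale=.001).x
def slices(W,g,c0,r,zs,h=.008,rad=.03):
    for z in zs:
        m=(abs(W[...,2]-z)<h)&(np.hypot(W[...,0]-c0[0],W[...,1]-c0[1])<rad)&g
        p=W[m][:,:2]
        if len(p)>8: yield z,len(p),circ(p,r,c0)
if __name__=='__main__':
    o=arm.get_obs(); e=o['ee_pos']; print(e.round(4)); zf=e[2]+.022-.2
    for n in('side','scene'):
        s=snapshot(n); W=cloud(s); F=s['frame'].astype(int); g=(F.max(-1)-F.min(-1)<45)&(F.max(-1)>30)
        for z,k,c in slices(W,g,(.649,.229),.006,(.05,.075,.1,.12),rad=.02): print(n,'peg',round(z,3),k,c.round(4))
        for z,k,c in slices(W,g,e[:2],.0135,zf+np.array([.03,.06,.09,.12]),rad=.025): print(n,'tube',round(z,3),k,c.round(4))
        for z,k,c in slices(W,g,e[:2],.017,[zf+.005-.0],h=.004,rad=.03): print(n,'collar',round(z,3),k,c.round(4))
E
python3 axis.py
```

```text
[ 0.4999 -0.0758  0.1828]
side tube 0.035 62 [ 0.4767 -0.0962]
side tube 0.065 61 [ 0.4925 -0.0777]
side tube 0.095 65 [ 0.4949 -0.078 ]
side tube 0.125 72 [ 0.4966 -0.0783]
side collar 0.01 72 [ 0.4894 -0.0757]
scene peg 0.05 17 [0.6564 0.2339]
scene peg 0.075 17 [0.6565 0.2316]
scene peg 0.1 16 [0.6521 0.2398]
scene peg 0.12 18 [0.651  0.2399]
scene tube 0.035 32 [ 0.4905 -0.0742]
scene tube 0.065 35 [ 0.493  -0.0749]
scene tube 0.095 34 [ 0.4947 -0.0754]
scene tube 0.125 38 [ 0.4968 -0.0757]
scene collar 0.01 47 [ 0.4886 -0.0714]
```

The tube leans about 4° in x in the corner grip. I'll loosen slightly so it settles flat on its rim with the fingers as guards, then regrip across the flats.

step_arm --steps '[{"xyz": [0,0,-0.0015],"yaw": 0,"hand": 255},{"xyz": [0,0,-0.0015],"yaw": 0,"hand": 67},{"xyz": [0,0,-0.0015],"yaw": 0,"hand": 65},{"xyz": [0,0,-0.0015],"yaw": 0,"hand": 63},{"xyz": [0,0,-0.0015],"yaw": 0,"hand": 61},{"xyz": [0,0,-0.0015],"yaw": 0,"hand": 58},{"xyz": [0,0,-0.0015],"yaw": 0,"hand": 58},{"xyz": [0,0,-0.0015],"yaw": 0,"hand": 58},{"xyz": [0,0,-0.0015],"yaw": 0,"hand": 58}]'

```text
time_s: 30.52
ee_pos: [0.4995, -0.0761, 0.1836]
tool_rot: [[-0.002, 1.0, 0.0], [1.0, 0.002, -0.0], [-0.0, 0.0, -1.0]]
ft_force: [0.1, -0.6, -0.7]
opening: 0.0709
grip_force: 0.0
```

```bash
cat >> axis.py <<'E'
        m=(abs(W[...,2]-.206)<.006)&(np.hypot(W[...,0]-e[0],W[...,1]-e[1])<.05)&g; p=W[m]
        if len(p)>20:
            A=np.c_[p[:,:2]-p[:,:2].mean(0),np.ones(len(p))]; print('foot top',len(p),'slopes',np.linalg.lstsq(A,p[:,2],rcond=None)[0].round(4),'ext',p.min(0).round(4),p.max(0).round(4))
E
python3 axis.py
```

```text
[ 0.4995 -0.0761  0.1836]
side tube 0.036 60 [ 0.4898 -0.0773]
side tube 0.066 59 [ 0.4921 -0.0773]
side tube 0.096 64 [ 0.4938 -0.0774]
side tube 0.126 73 [ 0.4955 -0.0774]
side collar 0.011 67 [ 0.4891 -0.0754]
foot top 625 slopes [-0.0214  0.0147  0.2057] ext [ 0.45   -0.1095  0.2001] [ 0.5475 -0.0458  0.2117]
scene peg 0.05 17 [0.657  0.2329]
scene peg 0.075 18 [0.652  0.2402]
scene peg 0.1 17 [0.6575 0.233 ]
scene peg 0.12 18 [0.6563 0.2333]
scene tube 0.036 37 [ 0.4903 -0.0742]
scene tube 0.066 34 [ 0.4924 -0.0738]
scene tube 0.096 33 [ 0.4936 -0.0745]
scene tube 0.126 41 [ 0.4957 -0.0742]
scene collar 0.011 50 [ 0.4878 -0.0714]
foot top 323 slopes [-0.028   0.0237  0.2054] ext [ 0.4521 -0.1067  0.2004] [ 0.549  -0.0531  0.2112]
```

The -x finger is keeping it leaning, because the mouth is at x ≈ 0.4885. I'll move the hand slowly -x so it comes upright.

step_arm --steps '[{"xyz": [0,-0.002,0],"yaw": 0,"hand": 58},{"xyz": [0,-0.004,0],"yaw": 0,"hand": 58},{"xyz": [0,-0.006,0],"yaw": 0,"hand": 58},{"xyz": [0,-0.008,0],"yaw": 0,"hand": 58},{"xyz": [0,-0.0095,0],"yaw": 0,"hand": 58},{"xyz": [0,-0.011,0],"yaw": 0,"hand": 58},{"xyz": [0,-0.011,0],"yaw": 0,"hand": 58},{"xyz": [0,-0.011,0],"yaw": 0,"hand": 58}]'

```text
time_s: 31.28
ee_pos: [0.4884, -0.0762, 0.1836]
tool_rot: [[-0.002, 1.0, 0.0], [1.0, 0.002, -0.0], [-0.0, 0.0, -1.0]]
ft_force: [-0.6, -0.1, 0.9]
opening: 0.071
grip_force: 0.0
```

```bash
python3 axis.py | grep -v peg
```

```text
[ 0.4884 -0.0762  0.1836]
side tube 0.036 56 [ 0.488  -0.0774]
side tube 0.066 63 [ 0.4883 -0.0773]
side tube 0.096 65 [ 0.4885 -0.0771]
side tube 0.126 76 [ 0.4887 -0.077 ]
side collar 0.011 82 [ 0.4876 -0.0748]
foot top 642 slopes [0.0025 0.0107 0.2054] ext [ 0.439  -0.1096  0.2   ] [ 0.5369 -0.0457  0.2118]
scene tube 0.036 35 [ 0.4885 -0.0739]
scene tube 0.066 38 [ 0.4883 -0.0741]
scene tube 0.096 42 [ 0.4886 -0.0744]
scene tube 0.126 46 [ 0.4883 -0.0741]
scene collar 0.011 45 [ 0.487  -0.0717]
foot top 304 slopes [-0.0072  0.0134  0.2049] ext [ 0.4422 -0.1069  0.2004] [ 0.538  -0.0497  0.2115]
```

Upright and free-standing at (0.4885, -0.0758). Regripping across the flats.

step_arm --steps '[{"xyz": [0,0,0],"yaw": 0,"hand": 30},{"xyz": [0,0,0],"yaw": 0,"hand": 0},{"xyz": [0,0,0],"yaw": 0,"hand": 0},{"xyz": [0,0,0],"yaw": 7,"hand": 0},{"xyz": [0,0,0],"yaw": 14,"hand": 0},{"xyz": [0,0,0],"yaw": 21,"hand": 0},{"xyz": [0,0,0],"yaw": 28,"hand": 0},{"xyz": [0,0,0],"yaw": 30,"hand": 0},{"xyz": [0,0,0],"yaw": 30,"hand": 30},{"xyz": [0,0,0],"yaw": 30,"hand": 60},{"xyz": [0,0,0],"yaw": 30,"hand": 75},{"xyz": [0,0,0],"yaw": 30,"hand": 82},{"xyz": [0,0,0],"yaw": 30,"hand": 86},{"xyz": [0,0,0],"yaw": 30,"hand": 90},{"xyz": [0,0,0],"yaw": 30,"hand": 95},{"xyz": [0,0,0],"yaw": 30,"hand": 255},{"xyz": [0,0,0],"yaw": 30,"hand": 255},{"xyz": [0,0,0],"yaw": 30,"hand": 255}]'

```text
time_s: 32.88
ee_pos: [0.4884, -0.0762, 0.1836]
tool_rot: [[0.499, 0.867, 0.0], [0.867, -0.499, -0.0], [-0.0, 0.0, -1.0]]
ft_force: [-0.4, 0.6, 0.0]
opening: 0.0598
grip_force: 29.7
```

```bash
python3 axis.py
python3 - <<'E'
from h import *
from plant import arm
print(arm.get_obs()['qpos'].round(2))
for f in('w1','w3','side0','scene0'):
    s=dict(np.load(f'pics/{f}.npz'))
    if 'pose' not in s: continue
    W=cloud(s); F=s['frame'].astype(int); g=(F.max(-1)-F.min(-1)<50)
    m=(W[...,2]>.035)&(W[...,2]<.14)&(np.hypot(W[...,0]-.649,W[...,1]-.23)<.03)&g
    p=W[m]; d=p[:,:2]-s['pose'][:2,3]; d=d.mean(0); d/=np.hypot(*d)
    for lo in np.arange(.035,.14,.025):
        q=p[(p[:,2]>=lo)&(p[:,2]<lo+.025)]
        if len(q)>5: 
            a=np.median(q[:,:2],0); print(f,round(lo,3),len(q),'surf med',a.round(4),'centre est',(a+d*.005).round(4))
E
```

```text
[ 0.4884 -0.0762  0.1836]
side tube 0.036 51 [ 0.4885 -0.0776]
side tube 0.066 59 [ 0.4886 -0.0774]
side tube 0.096 62 [ 0.4887 -0.0778]
side tube 0.126 65 [ 0.4891 -0.0778]
side collar 0.011 81 [ 0.4879 -0.0745]
foot top 666 slopes [-0.0012  0.0162  0.2056] ext [ 0.4466 -0.1099  0.2   ] [ 0.5235 -0.0465  0.212 ]
scene peg 0.05 17 [0.653  0.2311]
scene peg 0.075 16 [0.6573 0.2325]
scene peg 0.1 18 [0.6573 0.236 ]
scene peg 0.12 17 [0.6544 0.2317]
scene tube 0.036 34 [ 0.4885 -0.0736]
scene tube 0.066 35 [ 0.4887 -0.0742]
scene tube 0.096 40 [ 0.4884 -0.0747]
scene tube 0.126 41 [ 0.4889 -0.0747]
scene collar 0.011 41 [ 0.4878 -0.0717]
foot top 141 slopes [0.0177 0.0254 0.2049] ext [ 0.4552 -0.1068  0.2001] [ 0.534  -0.0644  0.2119]
[-0.04  0.24  0.14  2.02 -0.04  0.89 -0.39]
side0 0.035 31 surf med [0.6491 0.2335] centre est [0.6517 0.2378]
side0 0.06 38 surf med [0.6488 0.2333] centre est [0.6514 0.2376]
side0 0.085 33 surf med [0.6488 0.2333] centre est [0.6514 0.2376]
side0 0.11 39 surf med [0.649  0.2336] centre est [0.6515 0.2379]
side0 0.135 6 surf med [0.649 0.235] centre est [0.6516 0.2393]
scene0 0.035 26 surf med [0.6538 0.2373] centre est [0.6515 0.2418]
scene0 0.06 24 surf med [0.6548 0.2357] centre est [0.6525 0.2401]
scene0 0.085 28 surf med [0.6544 0.2363] centre est [0.6521 0.2407]
scene0 0.11 29 surf med [0.654  0.2351] centre est [0.6517 0.2396]<stdin>:9: RuntimeWarning: Mean of empty slice.
  ret = um.true_divide(
```

Gripped on the flats, upright. The peg from depth is near (0.652, 0.239). I'll lift and carry it to hover there, then compare mouth and peg.

step_arm --steps '[{"xyz": [0,0,-0.008],"yaw": 0,"hand": 255},{"xyz": [0,0,-0.02],"yaw": 0,"hand": 255},{"xyz": [0,0,-0.045],"yaw": 0,"hand": 255},{"xyz": [0,0,-0.075],"yaw": 0,"hand": 255},{"xyz": [0,0,-0.105],"yaw": 0,"hand": 255},{"xyz": [0,0,-0.135],"yaw": 0,"hand": 255},{"xyz": [0,0,-0.155],"yaw": 0,"hand": 255},{"xyz": [0.01,0,-0.162],"yaw": 0,"hand": 255},{"xyz": [0.035,-0.001,-0.162],"yaw": 0,"hand": 255},{"xyz": [0.065,-0.002,-0.162],"yaw": 0,"hand": 255},{"xyz": [0.095,-0.003,-0.162],"yaw": 0,"hand": 255},{"xyz": [0.125,-0.004,-0.162],"yaw": 0,"hand": 255},{"xyz": [0.155,-0.006,-0.162],"yaw": 0,"hand": 255},{"xyz": [0.185,-0.007,-0.162],"yaw": 0,"hand": 255},{"xyz": [0.215,-0.008,-0.162],"yaw": 0,"hand": 255},{"xyz": [0.245,-0.009,-0.162],"yaw": 0,"hand": 255},{"xyz": [0.275,-0.01,-0.162],"yaw": 0,"hand": 255},{"xyz": [0.305,-0.012,-0.162],"yaw": 0,"hand": 255},{"xyz": [0.325,-0.0125,-0.162],"yaw": 0,"hand": 255},{"xyz": [0.34,-0.013,-0.162],"yaw": 0,"hand": 255}]'

```text
time_s: 34.65
ee_pos: [0.6463, 0.2288, 0.3434]
tool_rot: [[0.496, 0.868, -0.003], [0.868, -0.496, 0.0], [-0.001, -0.003, -1.0]]
ft_force: [-0.6, -0.6, -1.7]
opening: 0.0601
grip_force: 29.7
```

step_arm --steps '[{"xyz": [0.006,0,0],"yaw": 0,"hand": 255},{"xyz": [0.011,0,0],"yaw": 0,"hand": 255},{"xyz": [0.011,0,0],"yaw": 0,"hand": 255},{"xyz": [0.011,0,0],"yaw": 0,"hand": 255},{"xyz": [0.011,0,0],"yaw": 0,"hand": 255}]'

```text
time_s: 35.07
ee_pos: [0.6521, 0.2333, 0.3458]
tool_rot: [[0.5, 0.866, 0.0], [0.866, -0.5, -0.001], [-0.0, 0.0, -1.0]]
ft_force: [-0.9, -0.4, -0.4]
opening: 0.0599
grip_force: 29.7
```

Run:
```python
from plant import arm, snapshot
from h import *
from axis import slices
import cv2
o=arm.get_obs(); e=o['ee_pos']; print(o['time_s'],e.round(4)); zm=e[2]-.1836
ims=[]
for n in('side','scene'):
    s=snapshot(n); W=cloud(s); F=s['frame'].astype(int); g=(F.max(-1)-F.min(-1)<50)&(F.max(-1)>30)
    for z,k,c in slices(W,g,(.652,.238),.006,(.06,.09,.12),h=.012,rad=.02): print(n,'peg',round(z,3),k,c.round(4))
    for z,k,c in slices(W,g,e[:2],.0135,zm+np.array([.03,.06,.09,.12]),h=.012,rad=.022): print(n,'tube',round(z,3),k,c.round(4))
    # project estimated points
    P=np.linalg.inv(s['pose'])
    def px(w):
        c=P@np.r_[w,1]; return s['fx']*c[0]/c[2]+s['cx'],s['fy']*c[1]/c[2]+s['cy']
    u,v=map(int,px([.652,.238,.13])); x0,y0=max(u-40,0),max(v-55,0)
    print(n,'crop',x0,y0,'TCP-axis mouth px',np.round((np.array(px([e[0],e[1],zm]))-[x0,y0])*5,0),'peg(.652,.239,.138)',np.round((np.array(px([.652,.239,.138]))-[x0,y0])*5,0))
    ims.append(cv2.resize(s['frame'][y0:y0+110,x0:x0+80,::-1],(400,550),interpolation=cv2.INTER_CUBIC)); np.savez(f'pics/{n}9.npz',**s)
cv2.imwrite('pics/hover.png',np.hstack(ims))
```

```text
35.0667 [0.6521 0.2333 0.3458]
side peg 0.06 30 [0.6515 0.2379]
side peg 0.09 34 [0.6516 0.2374]
side peg 0.12 33 [0.6521 0.2374]
side tube 0.192 86 [0.6524 0.2318]
side tube 0.222 96 [0.6526 0.2323]
side tube 0.252 101 [0.6533 0.232 ]
side tube 0.282 108 [0.653  0.2318]
side crop 176 53 TCP-axis mouth px [202. 226.] peg(.652,.239,.138) [199. 261.]
scene peg 0.06 25 [0.6522 0.2403]
scene peg 0.09 28 [0.6516 0.241 ]
scene peg 0.12 28 [0.6513 0.241 ]
scene tube 0.192 69 [0.6523 0.2351]
scene tube 0.222 71 [0.6525 0.235 ]
scene tube 0.252 74 [0.6525 0.2344]
scene tube 0.282 81 [0.6526 0.2347]
scene crop 309 97 TCP-axis mouth px [207. 237.] peg(.652,.239,.138) [205. 264.]
```

View pics/hover.png

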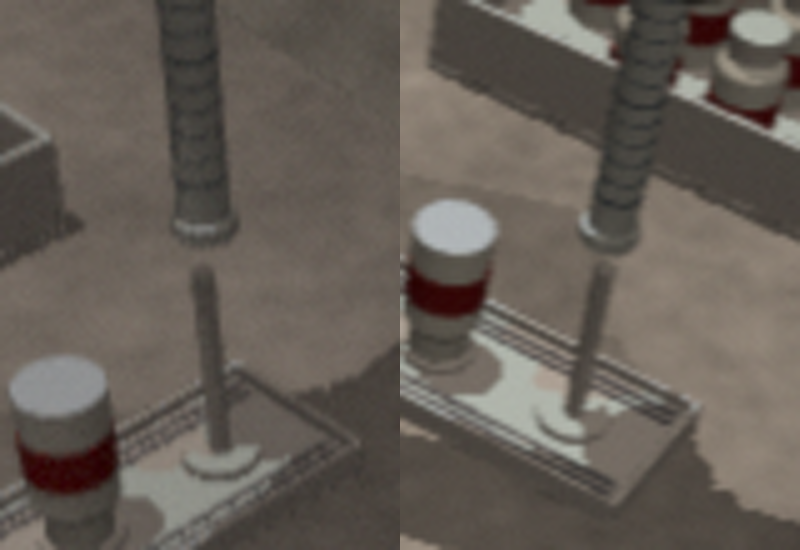

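The peg tip is at (202,265) and (603,268) px, just below the mouth, which has to move 6 mm in +y. Aligning, then lowering in two stages.

step_arm --steps '[{"xyz": [0.0047,-0.0039,0],"yaw": 0,"hand": 255},{"xyz": [0.0047,-0.0039,0],"yaw": 0,"hand": 255},{"xyz": [0.0047,-0.0039,0],"yaw": 0,"hand": 255},{"xyz": [0.0047,-0.0039,0.01],"yaw": 0,"hand": 255},{"xyz": [0.0047,-0.0039,0.02],"yaw": 0,"hand": 255},{"xyz": [0.0047,-0.0039,0.03],"yaw": 0,"hand": 255},{"xyz": [0.0047,-0.0039,0.04],"yaw": 0,"hand": 255},{"xyz": [0.0047,-0.0039,0.05],"yaw": 0,"hand": 255},{"xyz": [0.0047,-0.0039,0.05],"yaw": 0,"hand": 255}]'

```text
time_s: 35.92
ee_pos: [0.6499, 0.24, 0.292]
tool_rot: [[0.499, 0.867, -0.005], [0.867, -0.499, -0.002], [-0.004, -0.003, -1.0]]
ft_force: [-1.3, -0.2, -1.5]
opening: 0.0594
grip_force: 29.7
```

step_arm --steps '[{"xyz": [0,0,0.012],"yaw": 0,"hand": 255},{"xyz": [0,0,0.026],"yaw": 0,"hand": 255},{"xyz": [0,0,0.04],"yaw": 0,"hand": 255},{"xyz": [0,0,0.054],"yaw": 0,"hand": 255},{"xyz": [0,0,0.066],"yaw": 0,"hand": 255},{"xyz": [0,0,0.076],"yaw": 0,"hand": 255},{"xyz": [0,0,0.082],"yaw": 0,"hand": 255},{"xyz": [0,0,0.084],"yaw": 0,"hand": 255},{"xyz": [0,0,0.084],"yaw": 0,"hand": 255}]'

```text
time_s: 36.67
ee_pos: [0.6511, 0.2406, 0.2112]
tool_rot: [[0.499, 0.867, -0.0], [0.867, -0.499, -0.0], [-0.0, -0.0, -1.0]]
ft_force: [-0.6, 0.0, -1.4]
opening: 0.0598
grip_force: 29.7
```

step_arm --steps '[{"xyz": [0,0,0.002],"yaw": 0,"hand": 255},{"xyz": [0,0,0.004],"yaw": 0,"hand": 255},{"xyz": [0,0,0.006],"yaw": 0,"hand": 255},{"xyz": [0,0,0.007],"yaw": 0,"hand": 255},{"xyz": [0,0,0.007],"yaw": 0,"hand": 255}]'

```text
time_s: 37.08
ee_pos: [0.6511, 0.2406, 0.2045]
tool_rot: [[0.499, 0.867, -0.0], [0.867, -0.499, -0.0], [-0.0, -0.0, -1.0]]
ft_force: [-0.3, -0.7, -1.1]
opening: 0.0599
grip_force: 29.7
```

step_arm --steps '[{"xyz": [0,0,0.001],"yaw": 0,"hand": 255},{"xyz": [0,0,0.002],"yaw": 0,"hand": 255},{"xyz": [0,0,0.003],"yaw": 0,"hand": 255},{"xyz": [0,0,0.0035],"yaw": 0,"hand": 255},{"xyz": [0,0,0.0035],"yaw": 0,"hand": 255},{"xyz": [0,0,0.0035],"yaw": 0,"hand": 255}]'

```text
time_s: 37.58
ee_pos: [0.6514, 0.2408, 0.2016]
tool_rot: [[0.498, 0.867, 0.001], [0.867, -0.498, 0.0], [0.001, 0.0, -1.0]]
ft_force: [-1.1, -0.3, 2.4]
opening: 0.0597
grip_force: 29.7
```

Seated, with the contact force at the expected height. Releasing and withdrawing upward.

step_arm --steps '[{"xyz": [0,0,0],"yaw": 0,"hand": 86},{"xyz": [0,0,0],"yaw": 0,"hand": 80},{"xyz": [0,0,0],"yaw": 0,"hand": 72},{"xyz": [0,0,0],"yaw": 0,"hand": 60},{"xyz": [0,0,0],"yaw": 0,"hand": 30},{"xyz": [0,0,0],"yaw": 0,"hand": 10},{"xyz": [0,0,0],"yaw": 0,"hand": 10},{"xyz": [0,0,-0.01],"yaw": 0,"hand": 10},{"xyz": [0,0,-0.03],"yaw": 0,"hand": 10},{"xyz": [0,0,-0.06],"yaw": 0,"hand": 10},{"xyz": [0,0,-0.09],"yaw": 0,"hand": 10},{"xyz": [0,0,-0.11],"yaw": 0,"hand": 10},{"xyz": [0,0,-0.11],"yaw": 0,"hand": 10},{"xyz": [0,0,-0.11],"yaw": 0,"hand": 10}]'

```text
time_s: 38.75
ee_pos: [0.6518, 0.2409, 0.3134]
tool_rot: [[0.499, 0.867, 0.003], [0.867, -0.499, 0.001], [0.003, 0.002, -1.0]]
ft_force: [-0.3, -1.4, -0.2]
opening: 0.0883
grip_force: 0.0
```

Run:
```python
from plant import arm, snapshot
from h import *
from axis import slices
o=arm.get_obs(); print(o['time_s'],o['ee_pos'].round(4),o['ft_force'].round(1))
for n in('side','scene'):
    s=snapshot(n); s0=dict(np.load(f'pics/{n}0.npz')); W=cloud(s); W0=cloud(s0); F=s['frame'].astype(int); g=(F.max(-1)-F.min(-1)<50)&(F.max(-1)>30)
    for z,k,c in slices(W,g,(.652,.239),.0135,(.06,.1,.14,.18),rad=.025): print(n,'tube',z,k,c.round(4))
    m=(np.hypot(W[...,0]-.652,W[...,1]-.239)<.03)&(W[...,2]>.2)&(W[...,2]<.26); print('foot top z',np.percentile(W[m][:,2],[10,50,95]).round(4))
    for nm,c in(('bottle1',(.456,.22)),('bottle2',(.554,.23)),('capped',(.707,.012)),('stopper',(.497,-.015))):
        for w,t in((W0,'before'),(W,'now')):
            q=w[(np.hypot(w[...,0]-c[0],w[...,1]-c[1])<.04)&(w[...,2]>.024)&(w[...,2]<.125)]
            if len(q): print(n,nm,t,len(q),q.mean(0).round(4),q[:,2].max().round(4))
```

```text
38.75 [0.6518 0.2409 0.3134] [-0.3 -1.4 -0.2]
side tube 0.06 45 [0.6515 0.24  ]
side tube 0.1 56 [0.6514 0.2397]
side tube 0.14 53 [0.6508 0.2399]
side tube 0.18 60 [0.6514 0.2395]
foot top z [0.2207 0.2232 0.2251]
side bottle1 before 712 [0.4516 0.2039 0.0862] 0.1176
side bottle1 now 712 [0.4517 0.2038 0.0863] 0.1181
side bottle2 before 659 [0.5479 0.2145 0.0853] 0.1176
side bottle2 now 657 [0.5478 0.2146 0.0853] 0.1184
side capped before 592 [7.018e-01 2.000e-04 6.880e-02] 0.1021
side capped now 592 [0.7018 0.     0.0688] 0.102
side stopper now 140 [0.4911 0.0014 0.0352] 0.0449
scene tube 0.06 37 [0.6512 0.2433]
scene tube 0.1 40 [0.6509 0.2424]
scene tube 0.14 44 [0.651  0.2425]
scene tube 0.18 46 [0.6511 0.2426]
foot top z [0.2178 0.2231 0.2259]
scene bottle1 before 125 [0.4719 0.205  0.0634] 0.1042
scene bottle1 now 429 [0.4648 0.2091 0.086 ] 0.118
scene bottle2 before 37 [0.5491 0.2116 0.088 ] 0.1166
scene bottle2 now 457 [0.5612 0.219  0.0867] 0.1183
scene capped before 493 [0.7182 0.0027 0.0707] 0.1017
scene capped now 487 [0.7181 0.0027 0.0713] 0.1016
scene stopper now 82 [0.5    0.0061 0.0346] 0.0448
```

The cylinder is vertical with its foot at 0.223 m, so it is fully down on the collar. The bottles haven't moved and the stopper is in the dish, so I'll hand in.

```bash
python3 -c "
from plant import hand_in
print(hand_in())"
```

```text
the job is handed in; nothing more can be done
None
```

The job is handed in at about 39 s: the stopper stands in the grey dish and the cylinder hangs mouth down, fully seated on the slim peg's collar. The hung bottles and capped bottle have not moved. To turn the cylinder I pressed its mouth against the dish's outer wall, where the rim briefly rode up on the wall, and I regripped it twice.

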